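Clamp a hive-frame end bar in the iron frame jig

TASK

Load the loose wooden end bar into the cast-iron frame jig: slide it, wide end first, along the channel under the clamp foot until its end rests gently home against the stop, and let go of it. Then turn the T-handle clockwise (seen from above), taking fresh holds on it as needed, until the foot grips the bar firmly without denting the soft wood, and let go. Leave the other things on the bench where they are.

Things in the scene. Friction and masses are not known exactly. Their poses are not given: they have to be found in the camera images.
- endbar_mid (a point): centre (half-way up) of the loose pale pine hive-frame end bar lying flat on the bench: 185 long, 9 thick; x runs along it towards its wide end: the 75 mm at +x are 35 wide, the other 110 mm 28 wide. About 45 g. When home in the jig its centre is at jig x = -67.5, y = 0, z = 34.5, its x axis along the jig's. Best held near its narrow end (55 to 60 mm from the centre): there the T-handle is clear
- jig: grey cast-iron jig bolted to the bench; origin on the bench under the clamp screw's axis; x from its open front to the stop, z up. Bed 64 wide, top at z = 30, from x = -95 to 25. Channel sides 6.5 above the bed, 40 apart, from x = -45 to 25; mouth flares out to about 50 at x = -68. A C-frame behind (x above 25) carries over the channel a boss, radius 20, z 84 to 129; the foot hangs below it
- stop: steel end stop of the channel, fixed to the jig, same origin and axes; its face is at jig x = 25, from z = 30 to 48. The bar should meet it gently: it must not be pushed against it with more than 30 N
- tbar_mid (a point): centre of the T-handle's steel crossbar, on the screw axis; y runs along the bar, z up. Bar 10 thick, lying level, 112 long, balls of radius 8 at its ends, hub radius 11; take it across from above at about 40 from the centre, held loosely so that only the push round the axis acts. At the start 183 to 188 above the bench. A full turn clockwise seen from above lowers it 18 mm; 1.6 to 2.7 half turns are needed
- spindle: clamp screw: rises and sinks but does not turn; origin at the crossbar's centre, axes of the jig. Carries the T-handle and a rubber-faced foot, radius 14, its face 128 to 131 below (unknown packing: feel for the bite). Turning takes 0.13 N m running free (3 N at 40 mm) plus 0.0029 per N clamped. Firm is over 20 N; aim at 50 (a 6 N push while turning); over 90 dents the wood. Let go, it holds up to 45 N
- waxblock: pale yellow beeswax block, 95 x 62 x 38, bystander; origin at the centre of its underside
- sandblock: oak sanding block with a cork sole, 110 x 58 x 36, bystander; origin at the centre of its underside
- punch: short steel nail-set punch lying down, 110 long, 11 thick, bystander; origin under its middle
- eyelet_tin: round brass-coloured eyelet tin, 56 across, 34 high, bystander; origin at the centre of its underside
- hammer: hammer lying on the bench, bystander
- hive_tool: flat red and steel hive tool, 280 x 42 x 6, bystander; origin under its middle
- wire_spool: wooden wire spool standing on end, 60 across, 40 high, bystander; origin at the centre of its underside

How it is judged:
On the way, in this order (a step that is already met when the one before it is completed fails the run):
1. the end bar lies home in the jig's channel against the stop, let go of (x of endbar_mid in the frame of jig above -0.0715 m and y of endbar_mid in the frame of jig between -0.005 and 0.005 m and z of endbar_mid in the frame of jig below 0.038 m and angle between the x axis of endbar_mid and the x axis of jig, either way round below 0.07 rad and contact force between the fingers and endbar below 0.3 N), for 0.2 s.
2. the foot grips the bar firmly: more than 20 N (contact force between spindle and endbar above 20 N), for 0.2 s.
At the end, for the whole second after the job is handed in: The foot presses the end bar with more than 20 N (and never more than 90); the bar's end is within 4 mm of the stop, its centre line within 5 mm of the channel's and within 4 degrees of its direction; bar at rest, no bystander moved more than 20 mm (contact force between spindle and endbar above 20 N and x of endbar_mid in the frame of jig above -0.0715 m and y of endbar_mid in the frame of jig between -0.005 and 0.005 m and angle between the x axis of endbar_mid and the x axis of jig, either way round below 0.07 rad and linear speed of endbar below 0.01 m/s); the robot touches nothing.
It fails at once if the foot dents the bar (presses with more than 90 N) (contact force between spindle and endbar above 90 N).
It fails at once if the bar is rammed against the stop (more than 30 N) (contact force between stop and endbar above 30 N).
It fails at once if a bystander is moved more than 20 mm (distance of any of waxblock, sandblock, punch, eyelet_tin, hammer, hive_tool, wire_spool from where it was at the start of the episode above 0.02 m).
It also fails if it takes over 72 s, if anything falls off the work surface, if the arm or the gripper's body presses on something with over 40 N, if the wrist force passes 120 N, or if a joint passes its speed limit or range.

ROBOT

A 6-joint arm with a two-finger parallel gripper is mounted at the origin on the work surface. World frame = base frame: x ahead of the robot, y to its left, z up, the work surface at z = 0. Lengths are in m, angles in rad, forces in N, time in s.
With the tool pointing down it reaches from about 0.375 to 0.925 m from the base axis. Payload 5.7 kg.
Tool frame: the origin (TCP) lies at the very end of the fingers, on their centre line; the grasp point (between the pads) lies 19 mm behind it; z points along the fingers, x is the direction in which the jaws open and shut, and the axes are right-handed (so a half turn about z gives the same grasp; the last joint's range is limited). The gripper opens to 88 mm and grips with 3 to 60 N. Pads are 20 mm wide; open, the fingers measure 115 mm over their backs; the gripper's body (75 mm by 178 mm) begins 61 mm behind the grasp point.
Start: joints at [-1.393, 0.359, 1.51, -0, 1.272, -0.115], TCP at [0.173, -0.574, 0.223] pointing down, gripper open.
Joint ranges: [-2.97, 2.97], [-1.01, 2.36], [0.21, 2.38], [-0.96, 4.11], [0.2, 2.71], [-2.98, 2.98]. Speed limits (rad/s): [2.39, 2.39, 3.14, 3.14, 3.14, 3.14].

INTERFACE

Orientations are given as a unit quaternion [x, y, z, w].
In Python, from workcell import env gives the robot as it stands.
- The arm moves only by the tool move_arm, never from a script. Its arguments are lists of equal length, an entry for each row: "linear": the shift along the tool's x, y, z in mm, a list of three; "twist": the turn about the tool's z in degrees. A call has 1 to 8 rows; each row is the pose to reach, as a shift and turn from the pose commanded when the call began, along the tool's axes at that moment; what a row does not reach only later rows make up. A row lasts 1/10 s, in which the tool goes at most 50 mm and 8.59 degrees, less where a joint would pass 70% of its speed; a pose out of reach is approached as far as the arm can. A call with a gripper value outside its range is refused whole. "claw" is the finger opening in mm, from 0 to 87.8, set as the call begins (left out, the last holds). The fingers move at their own pace and stop on an object; "squeeze" is the grip in N (left out, the last holds). Time passes only in rows, so rows that repeat a pose let the fingers close. It gives the time, the measured TCP pose, the force and the opening at its end, in the units of the state.
- env.get_obs(): the state, without advancing time (a new reading comes with each control period).
- env.grab_frame(name): name is "scene" or "top" or "wrist"; returns the picture (420x560x3 uint8, red, green, blue); there is no depth.
- env.camera_model(name): a dict with "mtx" (3x3 intrinsics, pixels), "dist_coeffs" ([k1, k2, p1, p2, k3] as OpenCV has them; the pictures are not rectified), "camera_from_world" (4x4, takes a point from world to camera coordinates); the wrist camera has in their place "T_tool_cam" (4x4, takes a point from camera to tool coordinates, whose origin is the TCP and whose axes are the tool frame's). Camera axes: x right, y up, looking along -z (the intrinsics and any distortion apply to the point x, -y, -z); pixel columns grow to the right and rows downward; lengths in m; the calibration is good to about 2 mm. A picture is of the moment at which its call begins: read the wrist's pose just before it. camera_model takes no time and is no camera call.
- env.job_done(): hands the job in, once; it reports no verdict.
Trained networks look in the newest picture that a camera, given by its name, has taken for a name from the list of things; names that differ only in an ending like _2 or _b are one class to them, and where a whole thing is asked for, a point or a joint stands for the part that bears it (a point fixed in the world has none). Each returns a list of dicts, best first, with "conf" (0 to 1); they miss things now and then, are a little off and sometimes report something else, mostly with a low value. They report only what shows in the picture. A call takes as long as a camera call.
- env.silhouettes(camera, target): "pixels" (420x560 bool, what is visible of it).
- env.spot_point(camera, target): "location" ([x, y, z] in m, in world coordinates, good to about 4 mm: a listed point, or the origin of a listed thing).
The state is a dict: "time_s": time; "q": joint angles; "joint_velocities": joint speeds; "tau": joint torques, N m; "tcp_pos": TCP position; "orientation": TCP orientation; "force": force on the tool from outside, world axes, zero at the start; "ft_torque": the same for the moment, N m; "grip_width": opening from 0.0 (shut) to 1.0 (fully open).
Only numpy, scipy, OpenCV 4.12 (cv2) and the standard library are available. Lean on these libraries where they do the work, as an engineer would, in place of code of your own. Each camera call takes 0.05 s, during which the arm holds its last target.

## Working session

There is one attempt and no reset: what is moved stays moved. The work goes in short steps, Python scripts to look and compute and a tool call to move; the robot and the scene stay as the last step left them, time stands still between calls to the robot, and variables do not carry over. Pictures are saved under pics/ and viewed, and the job is handed in when it is done.

Besides the shell and the picture viewer there is one more tool, called after "Call:" as name([rows], argument=value, ...), one row to a line, values as JSON. move_arm: Moves the arm, as the interface text tells. Its arguments: {"type":"object","properties":{"linear":{"type":"array","items":{"type":"array","items":{"type":"number"}}},"twist":{"type":"array","items":{"type":"number"}},"claw":{"type":"number"},"squeeze":{"type":"number"}},"required":["linear","twist"]}

```bash
mkdir -p pics; ls; python3 - <<'E'
from workcell import env
import cv2
print(env.get_obs())
for n in ["scene","top","wrist"]:
    cv2.imwrite(f"pics/a_{n}.png",env.grab_frame(n)[:,:,::-1])
for c in ["top","scene"]:
    for t in ["endbar_mid","jig","stop","tbar_mid","spindle","hammer","hive_tool","punch","waxblock","sandblock","eyelet_tin","wire_spool"]:
        r=env.spot_point(c,t)
        print(c,t,[(round(x["conf"],2),[round(float(v),4) for v in x["location"]]) for x in r[:2]])
print(env.get_obs()["time_s"])
E
```

```text
pics
{'time_s': 0.0, 'q': array([-1.39309227e+00,  3.59497816e-01,  1.51142446e+00,  2.08838161e-05,
        1.27251820e+00, -1.15077349e-01]), 'joint_velocities': array([-0.00020484,  0.00095955, -0.00013035, -0.00134093, -0.0019608 ,
       -0.00040171]), 'tau': array([-1.30568289e-03, -5.15383244e+01, -2.70730394e+01,  6.71619759e-02,
        3.47485486e-02, -1.26728496e-04]), 'tcp_pos': array([ 0.17305906, -0.5737738 ,  0.22181693]), 'orientation': array([ 8.02685926e-01, -5.96401250e-01, -6.66604976e-04, -6.39801564e-04]), 'force': array([ 0.56564952,  0.08261094, -0.54540545]), 'ft_torque': array([0.00354504, 0.05654246, 0.01641865]), 'grip_width': 1.001150584827789}
top endbar_mid [(0.58, [0.4856, -0.2972, 0.0035])]
top jig [(0.73, [0.6167, -0.0016, -0.0016])]
top stop []
top tbar_mid [(0.63, [0.6184, -0.0025, 0.1834])]
top spindle [(0.57, [0.6184, 0.0003, 0.1881])]
top hammer [(0.84, [0.7167, -0.343, -0.0021])]
top hive_tool [(0.78, [0.4734, 0.5145, 0.0032]), (0.58, [0.6184, -0.0005, 0.1913])]
top punch [(0.72, [0.4753, 0.5143, 0.0015]), (0.51, [0.7159, -0.0938, 0.0003])]
top
[... 201 characters left out ...]
.5086, -0.4848, -0.0022])]
scene endbar_mid [(0.65, [0.4877, -0.2963, -0.0021])]
scene jig [(0.95, [0.6151, 0.0007, 0.0012]), (0.64, [0.5142, -0.4831, -0.0028])]
scene stop [(0.5, [0.6185, -0.0008, -0.0013])]
scene tbar_mid [(0.54, [0.6141, -0.0023, 0.189])]
scene spindle []
scene hammer [(0.91, [0.7155, -0.3446, -0.0049])]
scene hive_tool [(0.78, [0.469, 0.5159, 0.001])]
scene punch [(0.54, [0.7169, -0.0924, 0.002]), (0.21, [0.7318, 0.317, 0.0022])]
scene waxblock [(0.97, [0.7264, 0.3161, 0.0033])]
scene sandblock [(0.95, [0.5084, 0.2774, 0.0005])]
scene eyelet_tin [(0.77, [0.6729, 0.1289, -0.0008])]
scene wire_spool [(0.6, [0.5122, -0.485, -0.0003]), (0.28, [0.4724, 0.5145, -0.0032])]
1.35
```

View pics/a_top.png

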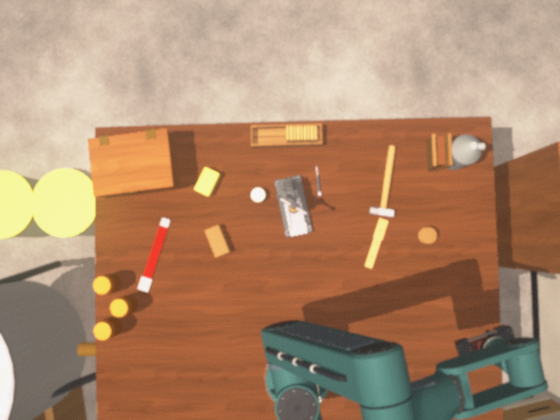

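View pics/a_scene.png

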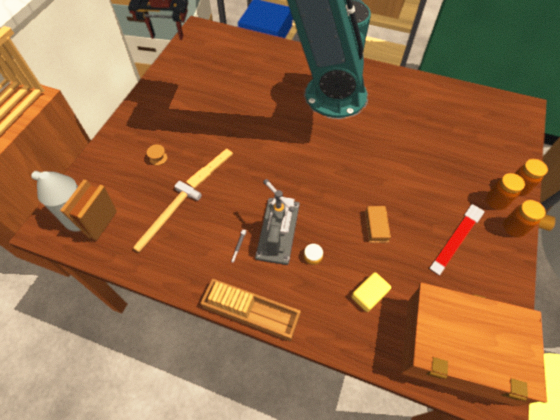

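View pics/a_wrist.png

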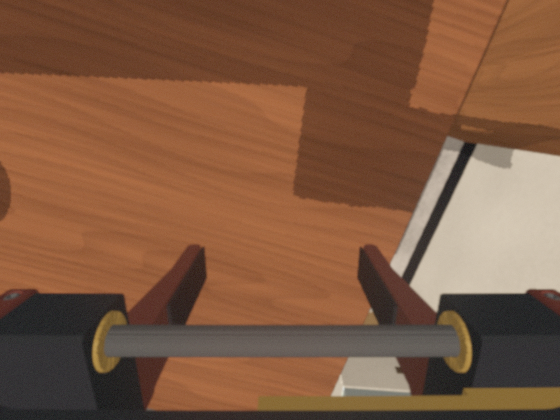

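The top view shows the bar lying from about (384,222) to (369,266), with its end near the hammer head at (381,212). The jig is at about (293,207). Next I'll take silhouettes and crops.

```bash
cat > h.py <<'E'
import numpy as np, cv2
from workcell import env
def ray(cam,px):
    m=env.camera_model(cam); K=np.array(m["mtx"]);d=np.array(m["dist_coeffs"])
    if "camera_from_world" in m: T=np.linalg.inv(np.array(m["camera_from_world"]))
    else:
        from scipy.spatial.transform import Rotation as R
        o=env.get_obs(); W=np.eye(4);W[:3,:3]=R.from_quat(o["orientation"]).as_matrix();W[:3,3]=o["tcp_pos"]
        T=W@np.array(m["T_tool_cam"])
    u=cv2.undistortPoints(np.array(px,float).reshape(-1,1,2),K,d).reshape(-1,2)
    D=np.c_[u[:,0],-u[:,1],-np.ones(len(u))]@T[:3,:3].T
    return T[:3,3],D
def at_z(cam,px,z):
    o,D=ray(cam,px); t=(z-o[2])/D[:,2]; return o+D*t[:,None]
def proj(cam,P):
    m=env.camera_model(cam); K=np.array(m["mtx"]);d=np.array(m["dist_coeffs"])
    if "camera_from_world" in m: T=np.array(m["camera_from_world"])
    else:
        from scipy.spatial.transform import Rotation as R
        o=env.get_obs(); W=np.eye(4);W[:3,:3]=R.from_quat(o["orientation"]).as_matrix();W[:3,3]=o["tcp_pos"]
        T=np.linalg.inv(W@np.array(m["T_tool_cam"]))
    P=np.atleast_2d(P); c=P@T[:3,:3].T+T[:3,3]; c=c*[1,-1,-1]
    return cv2.projectPoints(c,np.zeros(3),np.zeros(3),K,d)[0].reshape(-1,2)
def save(n,im): cv2.imwrite(f"pics/{n}.png",im[:,:,::-1])
E
python3 - <<'E'
from h import *
for c,(x,y) in {"top":(380,225),"scene":(190,200)}.items():
    im=env.grab_frame(c)
    save("b_bar_"+c,cv2.resize(im[y-70:y+70,x-90:x+90],None,fx=4,fy=4,interpolation=2))
    cx,cy=(295,205) if c=="top" else (278,225)
    save("b_jig_"+c,cv2.resize(im[cy-60:cy+60,cx-75:cx+75],None,fx=5,fy=5,interpolation=2))
    for t,z in [("endbar_mid",.009),("jig",.0),("tbar_mid",.185),("hammer",.01)]:
        r=env.silhouettes(c,t)
        for s in r[:1]:
            v,u=np.nonzero(s["pixels"]); 
            P=at_z(c,np.c_[u,v],z)[:,:2]
            rect=cv2.minAreaRect(P.astype(np.float32)*1000)
            print(c,t,round(s["conf"],2),len(u),rect,cv2.boxPoints(rect).round().tolist(), P.mean(0))
E
```

```text
top endbar_mid 0.66 441 ((486.1744384765625, -299.32012939453125), (34.71438980102539, 185.67144775390625), 69.81539916992188) [[393.0, -284.0], [567.0, -348.0], [579.0, -315.0], [405.0, -251.0]] [ 0.48800625 -0.29974959]
top jig 0.58 584 ((717.517578125, -329.80706787109375), (88.90196990966797, 258.14324951171875), 87.01469421386719) [[586.0, -367.0], [844.0, -381.0], [849.0, -292.0], [591.0, -279.0]] [ 0.69442848 -0.34370032]
top tbar_mid 0.41 111 ((619.137451171875, -0.959716796875), (116.47570037841797, 22.087099075317383), 51.72233200073242) [[574.0, -40.0], [592.0, -54.0], [664.0, 38.0], [647.0, 52.0]] [0.62108974 0.00228524]
top hammer 0.59 604 ((709.2860107421875, -359.8026123046875), (87.39781951904297, 262.1483154296875), 71.42963409423828) [[571.0, -359.0], [820.0, -443.0], [847.0, -360.0], [599.0, -277.0]] [ 0.69446211 -0.34278011]
scene endbar_mid 0.82 484 ((487.5093078613281, -297.3284606933594), (41.732566833496094, 187.3535614013672), 69.6908950805664) [[392.0, -284.0], [568.0, -349.0], [583.0, -310.0], [407.0, -245.0]] [ 0.49518875 -0.30058636]
scene jig 0.64 2255 ((589.6318969726562, -12.836204528808594), (301.97442626953125, 121.38116455078125), 16.677539825439453) [[428.0, 2.0], [462.0, -114.0], [752.0, -28.0], [717.0, 89.0]] [ 0.61884084 -0.00519577]
scene tbar_mid 0.54 246 ((619.3983154296875, -5.814949035644531), (122.59658813476562, 37.15575408935547), 50.40422058105469) [[566.0, -41.0], [595.0, -65.0], [673.0, 30.0], [644.0, 53.0]] [0.6223207  0.00181054]
scene hammer 0.76 883 ((709.4036865234375, -330.6519470214844), (98.94568634033203, 270.9562072753906), 87.37810516357422) [[572.0, -374.0], [842.0, -386.0], [847.0, -287.0], [576.0, -275.0]] [ 0.69484289 -0.34596834]
```

View pics/b_bar_top.png

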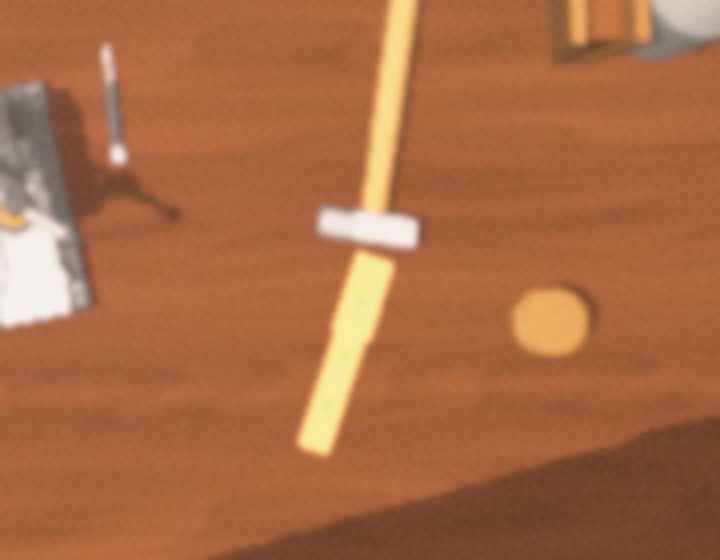

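View pics/b_bar_scene.png

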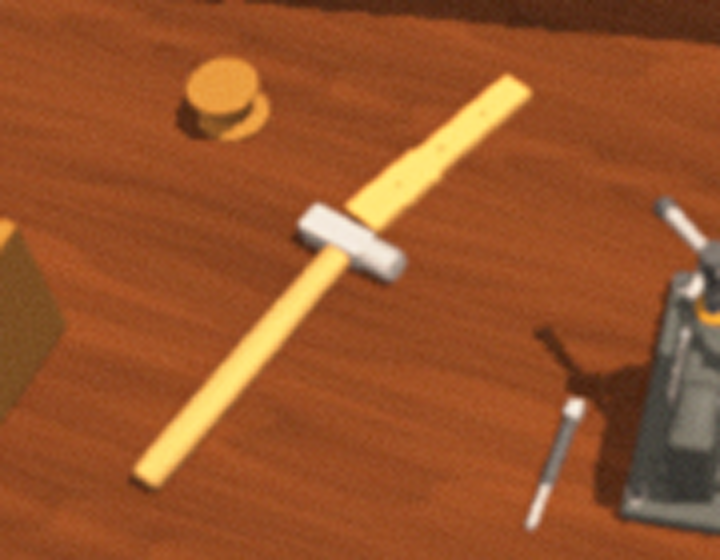

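View pics/b_jig_top.png

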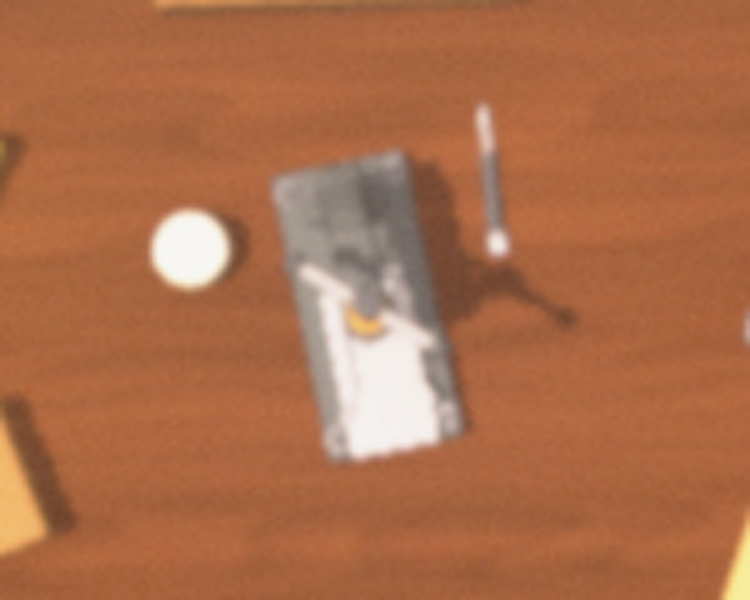

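View pics/b_jig_scene.png

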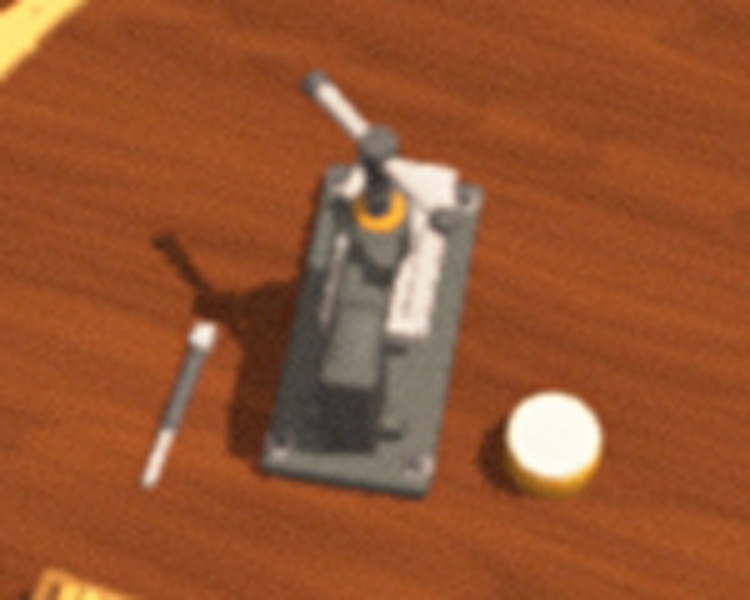

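The bar's wide end faces the hammer. Its yaw is about -20° and its centre is near (0.486,-0.299). The jig's yaw is about +11.5°, and the crossbar lies at about 51° in world yaw. I'll write a helper that converts targets to moves, then go above the bar's narrow end.

```bash
cat >> h.py <<'E'
from scipy.spatial.transform import Rotation as R
def delta(target,yaw=None):
    "target TCP world, yaw of tool x (deg, mod 180) -> linear mm, twist deg"
    o=env.get_obs(); M=R.from_quat(o["orientation"]).as_matrix()
    cur=np.degrees(np.arctan2(M[1,0],M[0,0]))
    l=M.T@(np.array(target)-o["tcp_pos"])*1000
    tw=0
    if yaw is not None:
        d=(yaw-cur+90)%180-90; tw=-d
    print("cur",o["tcp_pos"].round(4),"yaw",round(cur,2),"lin",l.round(1),"twist",round(tw,1),"t",round(o["time_s"],2),"q6",o["q"][5].round(2),"F",o["force"].round(1))
E
python3 -c "
from h import *
delta([.4325,-.279,.18],-110.2)"
```

```text
cur [ 0.1731 -0.5744  0.2226] yaw -73.22 lin [-208.  -333.6   42.6] twist 37.0 t 1.85 q6 -0.12 F [-0.2  0.7  0.5]
```

Call:
move_arm([
  [-24,-40,4],
  [-50,-80,8],
  [-76,-122,14],
  [-104,-167,21],
  [-130,-208,26],
  [-156,-250,32],
  [-182,-292,38],
  [-208,-334,43],
], twist=[5,10,15,20,25,30,35,37], claw=70)

```text
time_s: 2.65
tcp_pos: [0.4331, -0.2784, 0.1798]
orientation: [-0.571, 0.821, -0.0, 0.0]
force: [0.9, -1.1, 0.1]
grip_width: 0.8
```

```bash
python3 - <<'E'
from h import *
delta([.4325,-.279,.18],-110.2)
save("c_wrist",env.grab_frame("wrist"))
for t,z in [("endbar_mid",.009)]:
    for s in env.silhouettes("wrist",t)[:1]:
        v,u=np.nonzero(s["pixels"]); P=at_z("wrist",np.c_[u,v],z)[:,:2]
        rect=cv2.minAreaRect(P.astype(np.float32)*1000); print(s["conf"],rect,cv2.boxPoints(rect).round().tolist())
delta([.4325,-.279,.18],-110.2)
E
```

```text
cur [ 0.4331 -0.2784  0.1798] yaw -110.4 lin [ 0.8  0.3 -0.2] twist -0.2 t 2.65 q6 1.22 F [ 0.9 -1.1  0.1]
0.56 ((486.20611572265625, -295.1277160644531), (36.9273681640625, 185.86094665527344), 70.075927734375) [[393.0, -281.0], [567.0, -344.0], [580.0, -309.0], [405.0, -246.0]]
cur [ 0.4347 -0.2752  0.1793] yaw -109.95 lin [ 4.4  0.8 -0.7] twist 0.3 t 2.75 q6 1.22 F [-1.   0.6 -0.1]
```

View pics/c_wrist.png

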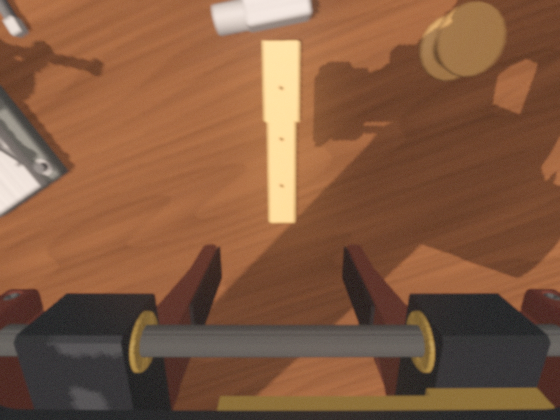

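The wrist view shows the bar upright in the image: narrow end at (268–296,222), wide end at (262–300,40), lined up with the jaws' mid column (~281).

```bash
python3 - <<'E'
from h import *
for i in range(3):
    im=env.grab_frame("wrist"); o=env.get_obs(); print(o["tcp_pos"].round(4), o["time_s"], o["joint_velocities"].round(3))
save("c2_wrist",im)
import numpy as np
g=im.astype(float)
mask=((g[...,0]>185)&(g[...,1]>140)).astype(np.uint8); mask[:,:240]=0; mask[:, 320:]=0; mask[:36]=0; mask[225:]=0
for r in [45,60,80,100,115,130,150,170,190,205,215]:
    u=np.nonzero(mask[r])[0]; print(r,u.min(),u.max(), end="; ")
v=np.nonzero(mask[:,282])[0]; print("v",v.min(),v.max())
E
```

```text
[ 0.4334 -0.2775  0.1795] 2.8 [-0.067 -0.004 -0.006 -0.025  0.    -0.035]
[ 0.4325 -0.2791  0.1797] 2.85 [-0.052 -0.004 -0.004 -0.009 -0.001 -0.004]
[ 0.432  -0.2801  0.1799] 2.9 [-0.036 -0.004 -0.003 -0.    -0.001  0.002]
45 264 301; 60 264 301; 80 264 300; 100 264 300; 115 265 300; 130 268 296; 150 268 296; 170 269 296; 190 269 295; 205 269 295; 215 269 295; v 40 223
```

```bash
python3 - <<'E'
from h import *
for i in range(3): 
    env.grab_frame("wrist"); 
o=env.get_obs(); print(o["tcp_pos"].round(4),o["joint_velocities"].round(3))
im=env.grab_frame("wrist"); g=im.astype(float)
mask=((g[...,0]>185)&(g[...,1]>140)).astype(np.uint8); mask[:,:240]=0; mask[:, 320:]=0; mask[:36]=0; mask[225:]=0
c=[]
for r in (50,210):
    u=np.nonzero(mask[r])[0]; c.append([(u.min()+u.max())/2,r])
v=np.nonzero(mask[:,282])[0]
c+= [[282,v.min()-.5],[282,v.max()+.5]]
P=at_z("wrist",c,.009)  # uses post pose
print(c);print(P.round(4)); d=P[0]-P[1]; print(np.degrees(np.arctan2(d[1],d[0])))
mid=(P[2]+P[3])/2; print("len",np.linalg.norm(P[2]-P[3]),"mid",mid)
u=d/np.linalg.norm(d); gp=mid-u*.057; print(gp)
delta([gp[0],gp[1],.05],np.degrees(np.arctan2(d[1],d[0]))-90)
delta([gp[0],gp[1],.002],np.degrees(np.arctan2(d[1],d[0]))-90)
E
```

```text
[ 0.4312 -0.2813  0.18  ] [-0.007  0.001  0.     0.002  0.     0.004]
[[np.float64(278.5), 50], [np.float64(280.0), 210], [282, np.float64(39.5)], [282, np.float64(223.5)]]
[[ 0.5636 -0.3285  0.009 ]
 [ 0.4105 -0.273   0.009 ]
 [ 0.571  -0.3348  0.009 ]
 [ 0.3946 -0.2695  0.009 ]]
-19.922073587589832
len 0.18814651924122186 mid [ 0.48280741 -0.30216826  0.009     ]
[ 0.42921846 -0.28274597  0.009     ]
cur [ 0.4312 -0.2813  0.18  ] yaw -110.35 lin [  2.    1.4 130. ] twist -0.4 t 3.1 q6 1.21 F [-0.5 -1.1 -0.2]
cur [ 0.4312 -0.2813  0.18  ] yaw -110.35 lin [  2.    1.4 178. ] twist -0.4 t 3.1 q6 1.21 F [-0.5 -1.1 -0.2]
```

Call:
move_arm([
  [-1,2,35],
  [-1,2,75],
  [-1,2,115],
  [-1,2,145],
  [-1,2,160],
  [-1,2,170],
  [-1,2,174],
  [-1,2,176],
], twist=[-0.4,-0.4,-0.4,-0.4,-0.4,-0.4,-0.4,-0.4])

```text
time_s: 3.9
tcp_pos: [0.4305, -0.2791, 0.004]
orientation: [-0.574, 0.819, -0.0, 0.0]
force: [-0.1, -0.1, -0.5]
grip_width: 0.797
```

Call:
move_arm([
  [0,0,1],
  [0,0,1],
  [0,0,1],
  [0,0,1],
  [0,0,1],
], twist=[0,0,0,0,0], claw=20, squeeze=30)

```text
time_s: 4.4
tcp_pos: [0.4306, -0.2784, 0.0031]
orientation: [-0.575, 0.818, -0.0, 0.0]
force: [0.9, 0.7, 0.3]
grip_width: 0.381
```

```bash
python3 - <<'E'
from h import *
delta([0.4298,-.28,.002])
save("d_wrist",env.grab_frame("wrist"))
print(env.get_obs()["grip_width"]*87.8)
E
```

```text
cur [ 0.4306 -0.2784  0.0031] yaw -109.81 lin [1.8 0.2 1.1] twist 0 t 4.4 q6 1.21 F [0.9 0.7 0.3]
29.742979590223733
```

View pics/d_wrist.png

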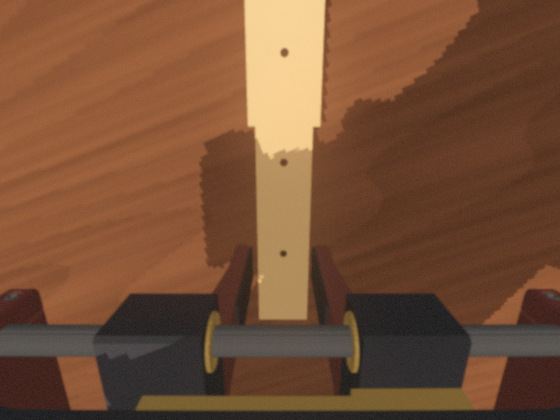

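The bar is centred between the fingers, with its narrow end at row 320. I'll finish closing and lift.

Call:
move_arm([
  [0,0,0],
  [0,0,0],
  [0,0,0],
  [0,0,-5],
  [0,0,-15],
  [0,0,-35],
  [0,0,-60],
  [0,0,-90],
], twist=[0,0,0,0,0,0,0,0], claw=20, squeeze=40)

```text
time_s: 5.25
tcp_pos: [0.4298, -0.2778, 0.0936]
orientation: [-0.575, 0.818, 0.001, -0.0]
force: [0.6, -0.0, 0.1]
grip_width: 0.31
```

```bash
python3 - <<'E'
from h import *
y=np.radians(11.5); 
# jig estimate
J=np.array([.617,-.001]); p=J+np.array([np.cos(y),np.sin(y)])*-.26
print(p); delta([p[0],p[1],.10],101.5)
print(env.get_obs()["grip_width"]*87.8)
save("e_wrist",env.grab_frame("wrist"))
E
```

```text
[ 0.36221958 -0.05283566]
cur [ 0.4298 -0.2778  0.0936] yaw -109.83 lin [-188.7  139.8   -6. ] twist -31.3 t 5.25 q6 1.21 F [ 0.6 -0.   0.1]
27.175125671033413
```

View pics/e_wrist.png

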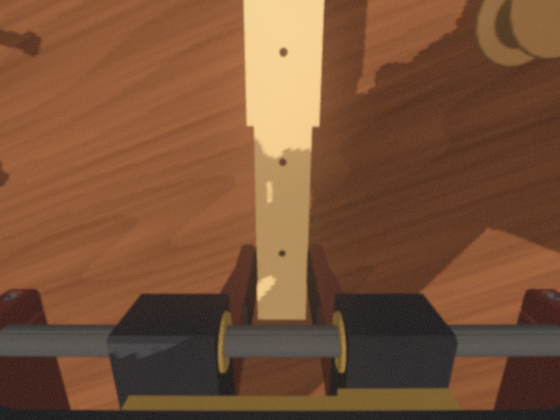

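```bash
python3 - <<'E'
from h import *
y=np.radians(11.5); 
J=np.array([.617,-.001]); p=J+np.array([np.cos(y),np.sin(y)])*-.237
print(p); delta([p[0],p[1],.10],101.5)
E
```

```text
[ 0.38475785 -0.0482502 ]
cur [ 0.4323 -0.2798  0.0983] yaw -109.82 lin [-201.7  123.2   -2.8] twist -31.3 t 5.3 q6 1.21 F [ 0.1 -1.1  2.4]
```

Call:
move_arm([
  [-15,25,0],
  [-40,45,0],
  [-70,65,0],
  [-105,85,-1],
  [-140,100,-2],
  [-170,112,-3],
  [-190,119,-3],
  [-201,123,-3],
], twist=[-3,-8,-13,-18,-23,-27,-30,-31])

```text
time_s: 6.1
tcp_pos: [0.3824, -0.046, 0.0962]
orientation: [0.773, -0.634, 0.0, -0.0]
force: [-0.6, -0.2, -0.7]
grip_width: 0.313
```

Call:
move_arm([
  [0,0,0],
  [0,0,0],
  [0,0,0],
], twist=[0,0,0])

```text
time_s: 6.4
tcp_pos: [0.3834, -0.0485, 0.0959]
orientation: [0.772, -0.635, 0.0, -0.0]
force: [0.3, -0.2, -0.3]
grip_width: 0.306
```

```bash
python3 - <<'E'
from h import *
o=env.get_obs(); print(o["tcp_pos"],o["joint_velocities"].round(3),o["grip_width"]*87.8)
im=env.grab_frame("wrist"); save("f_wrist",im)
save("f_wb",cv2.resize(im[0:210,140:420],None,fx=2.8,fy=2.8,interpolation=2))
for t in ["jig","tbar_mid","stop","endbar_mid"]:
    print(t,[(round(r["conf"],2),np.round(r["location"],4)) for r in env.spot_point("wrist",t)[:2]])
E
```

```text
[ 0.38341725 -0.04846041  0.09592636] [-0.007  0.002  0.004  0.004  0.001 -0.001] 26.875421141497213
jig []
tbar_mid []
stop []
endbar_mid [(0.68, array([ 0.4396, -0.0357,  0.094 ]))]
```

View pics/f_wrist.png

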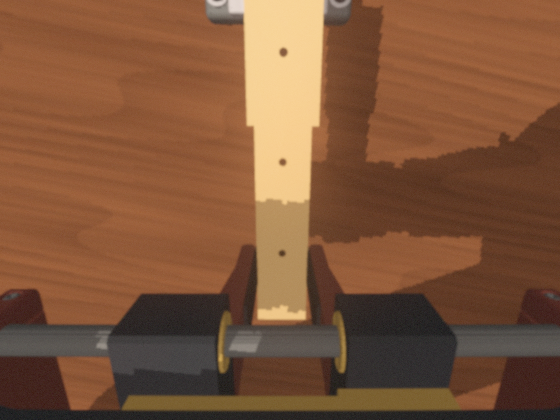

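View pics/f_wb.png

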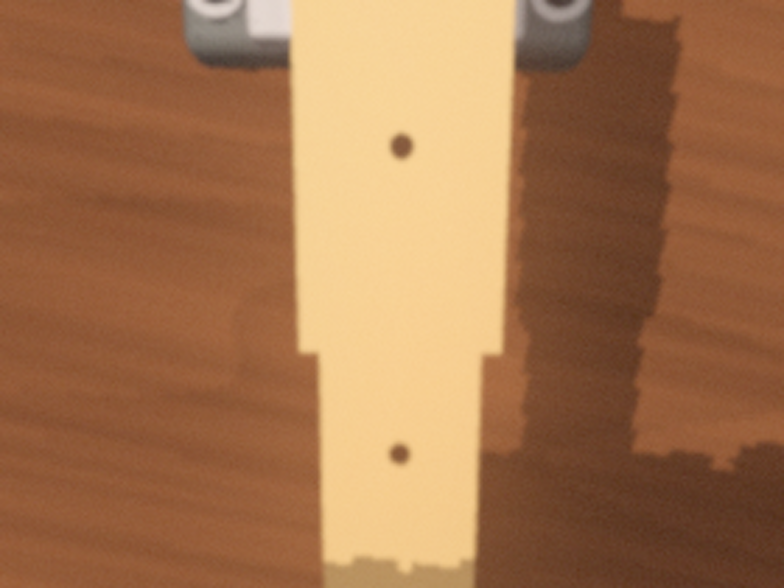

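The wrist view shows the jig's front edge at row ~24, bed edges at about u=228.6 and u=327.5, and the bar over it centred at u≈284.

```bash
python3 - <<'E'
from h import *
o=env.get_obs();print(o["tcp_pos"].round(4))
M=R.from_quat(o["orientation"]).as_matrix()
def tool(P): return ((P-o["tcp_pos"])@M*1000).round(1)
print("bed",tool(at_z("wrist",[[228.6,10],[327.5,10]],.03)))
print("base corners",tool(at_z("wrist",[[207,15],[351,15],[215,23],[340,25]],.012)))
print("bar z.102",tool(at_z("wrist",[[244,5],[324.3,5],[246.5,120],[321,120],[254.5,135],[312.5,135],[257.5,300],[307.5,300]],.1025)))
m=env.camera_model("wrist");print(np.array(m["T_tool_cam"]).round(3))
# jig in top/scene at estimated pose overlay
E
```

```text
[ 0.383  -0.048   0.0958]
bed [[ -33.5 -144.7   65.8]
 [  30.2 -144.7   65.8]]
base corners [[ -51.4 -146.7   83.8]
 [  49.1 -146.7   83.8]
 [ -46.1 -141.7   83.8]
 [  41.8 -140.5   83.8]]
bar z.102 [[ -15.9 -126.3   -6.7]
 [  19.3 -126.3   -6.7]
 [ -16.4  -77.8   -6.7]
 [  19.6  -77.8   -6.7]
 [ -12.7  -70.7   -6.7]
 [  15.7  -70.7   -6.7]
 [ -13.4   22.4   -6.7]
 [  15.6   22.4   -6.7]]
[[ 1.     0.    -0.001  0.   ]
 [ 0.    -0.955 -0.296 -0.081]
 [-0.001  0.296 -0.955 -0.163]
 [ 0.     0.     0.     1.   ]]
```

Call:
move_arm([
  [0,0,-20],
  [0,0,-45],
  [0,0,-75],
  [0,0,-105],
  [0,0,-120],
  [0,0,-120],
  [0,0,-120],
  [0,0,-120],
], twist=[0,0,0,0,0,0,0,0])

```text
time_s: 7.45
tcp_pos: [0.3819, -0.0473, 0.2146]
orientation: [0.773, -0.635, -0.001, 0.0]
force: [0.2, -0.3, -0.9]
grip_width: 0.31
```

```bash
python3 - <<'E'
from h import *
o=env.get_obs(); print(o["tcp_pos"],o["joint_velocities"].round(3),o["grip_width"]*87.8)
im=env.grab_frame("wrist"); save("g_wrist",im)
save("g_wb",cv2.resize(im[0:210,140:420],None,fx=2.8,fy=2.8,interpolation=2))
for t in ["jig","tbar_mid","stop","endbar_mid"]:
    print(t,[(round(r["conf"],2),np.round(r["location"],4)) for r in env.spot_point("wrist",t)[:2]])
E
```

```text
[ 0.38191602 -0.04730938  0.21463531] [0.002 0.008 0.001 0.    0.002 0.   ] 27.232303700714198
jig []
tbar_mid []
stop []
endbar_mid [(0.78, array([ 0.4349, -0.0376,  0.214 ]))]
```

View pics/g_wb.png

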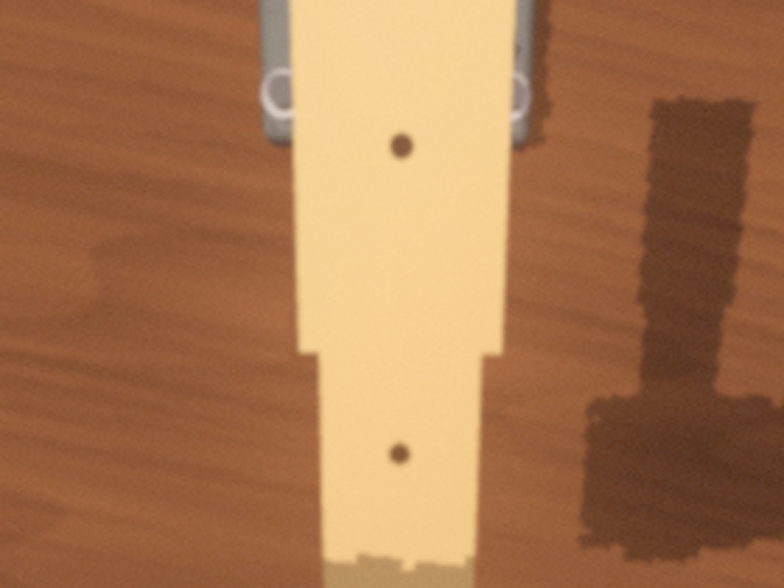

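The crop shows the base edges: left at u≈233.6 and right at u≈331 (rows 0–46). Both are nearly parallel to the bar.

```bash
python3 - <<'E'
from h import *
o=env.get_obs();print(o["tcp_pos"].round(4))
M=R.from_quat(o["orientation"]).as_matrix()
def tool(P): return ((P-o["tcp_pos"])@M*1000).round(1)
im=env.grab_frame("wrist").astype(int)
a=[];b=[]
for r in [1,5,10,15,20,25,38,42]:
    row=im[r]; red=row[:,0]-row[:,2]  # wood is red
    L=[u for u in range(225,243) if red[u]<45]; Rr=[u for u in range(326,340) if red[u]<45]
    print(r,L[:1],Rr[-1:], red[228:240],red[322:340])
E
```

```text
[ 0.3825 -0.0474  0.2151]
1 [233] [330] [90 89 93 77 52 27 21 20 20 19 19 18] [95 84 57 29 22 21 20 22 34 54 66 69 68 72 80 90 92 93]
5 [233] [330] [88 91 89 75 53 30 23 19 19 20 18 19] [90 78 50 28 22 20 23 26 39 61 68 67 73 77 89 94 97 95]
10 [233] [330] [99 99 98 89 65 36 24 22 19 20 19 19] [89 73 42 25 21 21 24 28 41 56 65 63 67 72 79 91 92 90]
15 [233] [329] [94 98 93 89 62 36 23 20 22 19 19 22] [91 68 36 21 22 23 27 37 50 65 67 72 69 81 87 91 94 90]
20 [233] [329] [91 91 89 85 65 39 28 21 20 21 20 21] [90 73 38 24 21 24 26 36 54 68 66 68 76 86 90 91 90 93]
25 [234] [329] [96 97 96 91 76 47 27 25 23 21 23 22] [84 58 32 24 23 27 32 43 61 68 73 74 72 80 89 94 94 95]
38 [234] [328] [96 92 90 91 77 46 27 23 22 21 23 24] [74 47 28 25 25 25 32 50 71 75 75 78 72 76 82 89 95 96]
42 [234] [328] [88 92 91 90 82 57 35 26 24 23 21 22] [52 30 24 25 27 33 44 64 73 75 73 77 86 87 91 95 98 96]
```

```bash
python3 - <<'E'
from h import *
o=env.get_obs()
M=R.from_quat(o["orientation"]).as_matrix()
def tool(P): return ((P-o["tcp_pos"])@M*1000).round(2)
print(tool(at_z("wrist",[[232.05,1],[330.5,1],[232.9,25],[329.1,25],[232.9,38],[328.75,38]],.012)))
for z in (.2235,): print(tool(at_z("wrist",[[244.4,2],[323.6,2],[246.5,120],[320.5,120]],z)))
# other cameras: jig base rectangles
for c in ("top",):
    # crop coords b_jig_top: scale 5, offset (220,145)
    px=np.array([[330,462],[273,183],[466,432],[408,152]])/5+[220,145]
    P=at_z(c,px,.012)[:,:2]; print(P.round(4))
    for a,b in((0,1),(2,3)): d=P[b]-P[a]; print(np.degrees(np.arctan2(d[1],d[0])))
E
```

```text
[[ -49.94 -191.2   203.13]
 [  50.88 -191.2   203.06]
 [ -50.05 -169.34  203.15]
 [  50.4  -169.34  203.09]
 [ -50.6  -157.14  203.17]
 [  50.56 -157.14  203.1 ]]
[[ -15.55 -127.01   -8.32]
 [  18.75 -127.01   -8.35]
 [ -16.24  -77.79   -8.27]
 [  19.18  -77.79   -8.3 ]]
[[ 0.5138  0.0289]
 [ 0.7205  0.0664]
 [ 0.5335 -0.0713]
 [ 0.741  -0.0338]]
10.283653285960336
10.254256511786213
```

Call:
move_arm([
  [-3,0,30],
  [-3,0,65],
  [-3,0,100],
  [-3,0,135],
  [-3,0,160],
  [-3,0,173],
  [-3,0,173],
  [-3,0,173],
], twist=[0.6,0.6,0.6,0.6,0.6,0.6,0.6,0.6])

```text
time_s: 8.55
tcp_pos: [0.3824, -0.0446, 0.0429]
orientation: [0.769, -0.639, -0.0, 0.0]
force: [1.0, -0.6, -0.8]
grip_width: 0.313
```

```bash
python3 - <<'E'
from h import *
o=env.get_obs(); print(o["tcp_pos"],o["joint_velocities"].round(3),o["grip_width"]*87.8, o["force"].round(1))
im=env.grab_frame("wrist")
save("h_wb",cv2.resize(im[0:210,140:420],None,fx=2.8,fy=2.8,interpolation=2))
im=env.grab_frame("scene"); save("h_sc",cv2.resize(im[100:280,160:400],None,fx=3.3,fy=3.3,interpolation=2))
E
```

```text
[ 0.38236568 -0.04455811  0.04285238] [ 0.001 -0.025 -0.01  -0.001  0.003 -0.   ] 27.446921760494753 [ 1.  -0.6 -0.8]
```

View pics/h_wb.png

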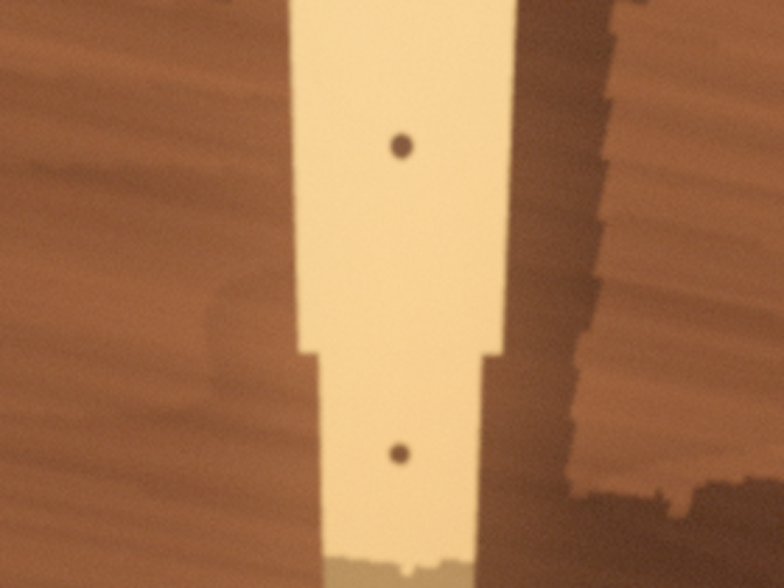

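View pics/h_sc.png

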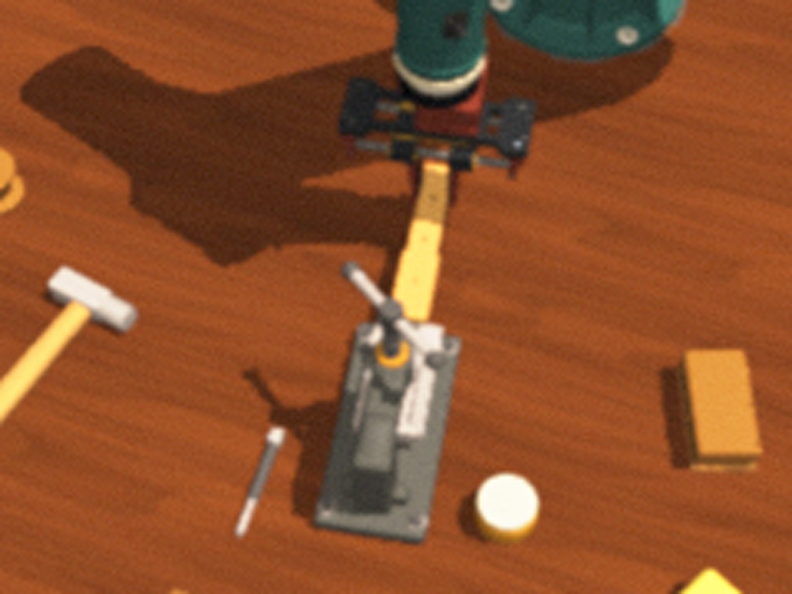

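Bar approaches the jig mouth in line. I'll go forward 28 mm while still above the channel sides and look again.

Call:
move_arm([
  [0,-7,0],
  [0,-14,0],
  [0,-21,0],
  [0,-28,0],
  [0,-28,0],
  [0,-28,0],
  [0,-28,0],
], twist=[0,0,0,0,0,0,0])

```text
time_s: 9.35
tcp_pos: [0.4093, -0.0393, 0.0427]
orientation: [0.769, -0.639, -0.0, 0.0]
force: [-0.6, -0.5, -0.4]
grip_width: 0.313
```

```bash
python3 - <<'E'
from h import *
o=env.get_obs(); print(o["tcp_pos"],o["joint_velocities"].round(3),o["grip_width"]*87.8, o["force"].round(1))
im=env.grab_frame("wrist")
save("i_wb",cv2.resize(im[0:150,180:380],None,fx=4,fy=4,interpolation=2))
im=env.grab_frame("scene"); save("i_sc",cv2.resize(im[140:260,200:360],None,fx=5,fy=5,interpolation=2))
im=env.grab_frame("top"); save("i_top",cv2.resize(im[145:265,215:375],None,fx=5,fy=5,interpolation=2))
E
```

```text
[ 0.40930498 -0.03927549  0.04270263] [-0.005 -0.001  0.005 -0.    -0.002  0.001] 27.457180057027088 [-0.6 -0.5 -0.4]
```

View pics/i_wb.png

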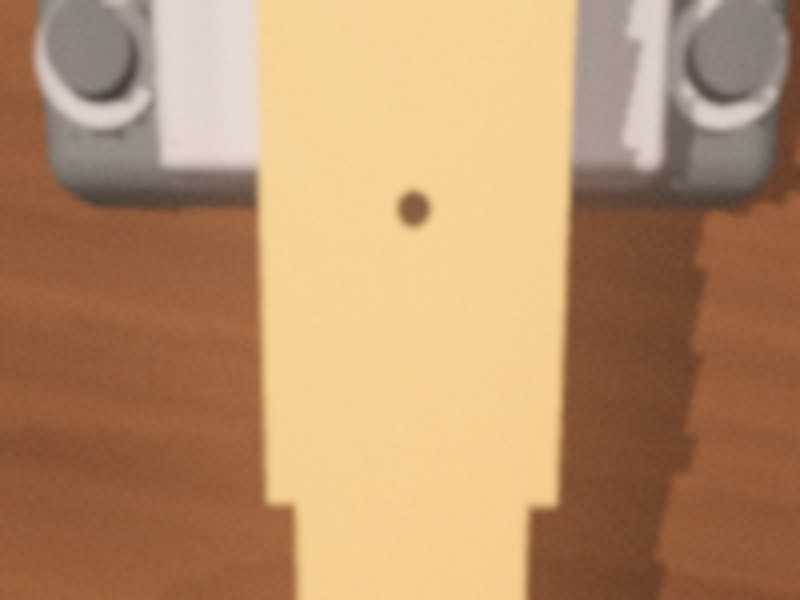

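View pics/i_sc.png

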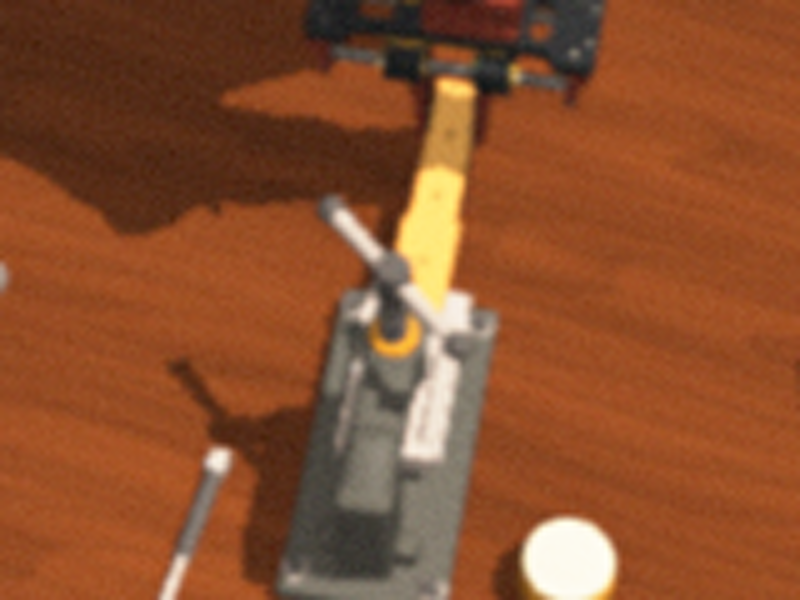

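View pics/i_top.png

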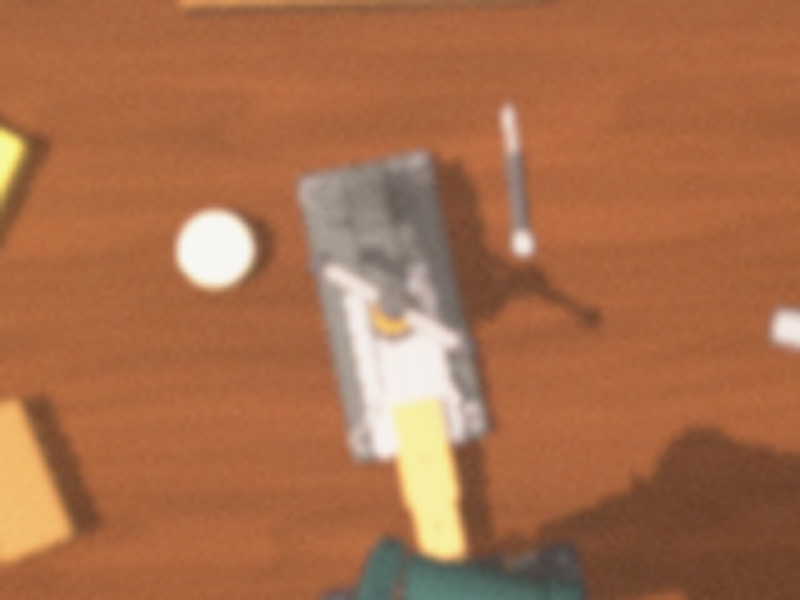

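The wrist crop shows the bed centred at u≈411 and the bar at u≈416 in crop pixels. That is about 0.4 mm apart, and the two are parallel. Next I'll work out the distance to the stop.

```bash
python3 - <<'E'
from h import *
o=env.get_obs()
M=R.from_quat(o["orientation"]).as_matrix()
def tool(P): return ((P-o["tcp_pos"])@M*1000).round(2)
print("bed front",tool(at_z("wrist",[[280,41]],.03)))
print("bar step/hole", tool(at_z("wrist",[[283,126],[283,52]],.0485)), "narrow end", tool(at_z("wrist",[[283,320]],.0485)))
px=np.array([[395,405],[445,401]])/5+[215,145]
P=at_z("top",px,.049); print("bar front top cam",P.round(4), tool(P))
# stop expected in world from jig est
E
```

```text
bed front [[  -0.22 -116.01   12.7 ]]
bar step/hole [[   1.26  -74.92   -5.78]
 [   1.21 -107.76   -5.79]] narrow end [[ 1.4  36.75 -5.73]]
bar front top cam [[ 0.5538 -0.0018  0.049 ]
 [ 0.5558 -0.0379  0.049 ]] [[ -10.41 -148.79   -6.31]
 [  25.39 -144.18   -6.32]]
```

Call:
move_arm([
  [0,0,3],
  [0,0,6],
  [0,0,8],
  [0,0,8],
  [0,-6,8],
  [0,-12,8],
  [0,-18,8],
  [0,-18,8],
], twist=[0,0,0,0,0,0,0,0])

```text
time_s: 10.3
tcp_pos: [0.4293, -0.0362, 0.035]
orientation: [0.769, -0.639, 0.001, -0.0]
force: [1.0, 0.3, 0.3]
grip_width: 0.311
```

```bash
python3 - <<'E'
from h import *
o=env.get_obs(); print(o["tcp_pos"],o["joint_velocities"].round(3),o["grip_width"]*87.8, o["force"].round(1),o["ft_torque"].round(2))
im=env.grab_frame("wrist")
save("j_wb",cv2.resize(im[0:150,180:380],None,fx=4,fy=4,interpolation=2))
E
```

```text
[ 0.42932652 -0.03621831  0.03500885] [-0.006 -0.007  0.024 -0.002  0.001 -0.008] 27.331406083187936 [1.  0.3 0.3] [-0.01 -0.   -0.01]
```

View pics/j_wb.png

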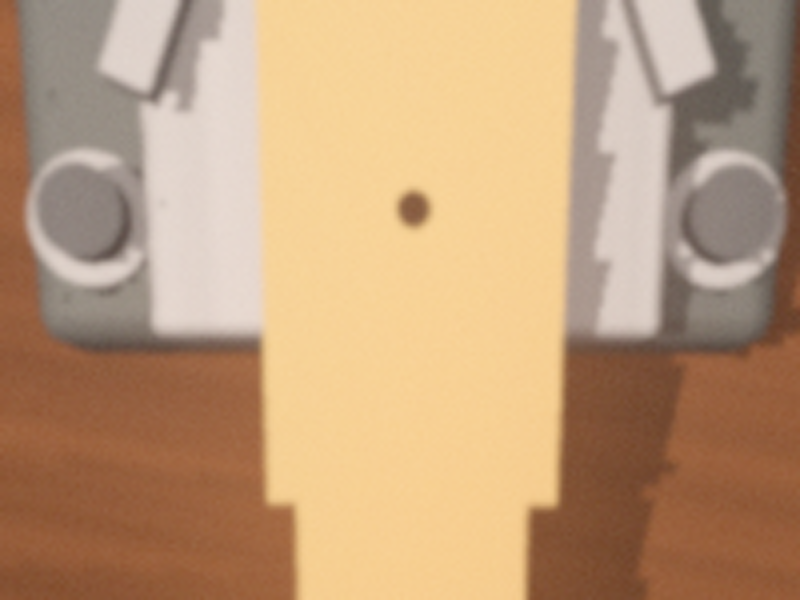

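Call:
move_arm([
  [-0.3,-6,0.5],
  [-0.3,-12,1],
  [-0.3,-18,1],
  [-0.3,-25,1],
  [-0.3,-32,1],
  [-0.3,-38,1],
  [-0.3,-44,1],
  [-0.3,-44,1],
], twist=[-0.3,-0.3,-0.3,-0.3,-0.3,-0.3,-0.3,-0.3])

```text
time_s: 11.15
tcp_pos: [0.472, -0.0278, 0.0339]
orientation: [0.771, -0.637, 0.0, -0.0]
force: [-0.3, -0.8, -0.5]
grip_width: 0.31
```

```bash
python3 - <<'E'
from h import *
o=env.get_obs(); print(o["tcp_pos"],o["joint_velocities"].round(3),o["grip_width"]*87.8, o["force"].round(1),o["ft_torque"].round(2))
M=R.from_quat(o["orientation"]).as_matrix()
def tool(P): return ((P-o["tcp_pos"])@M*1000).round(2)
im=env.grab_frame("wrist")
save("k_wb",cv2.resize(im[0:280,140:420],None,fx=2.1,fy=2.1,interpolation=2))
E
```

```text
[ 0.47199809 -0.02776532  0.03388828] [-0.004 -0.006  0.024 -0.002 -0.    -0.006] 27.23491272484751 [-0.3 -0.8 -0.5] [-0.03  0.04  0.  ]
```

View pics/k_wb.png

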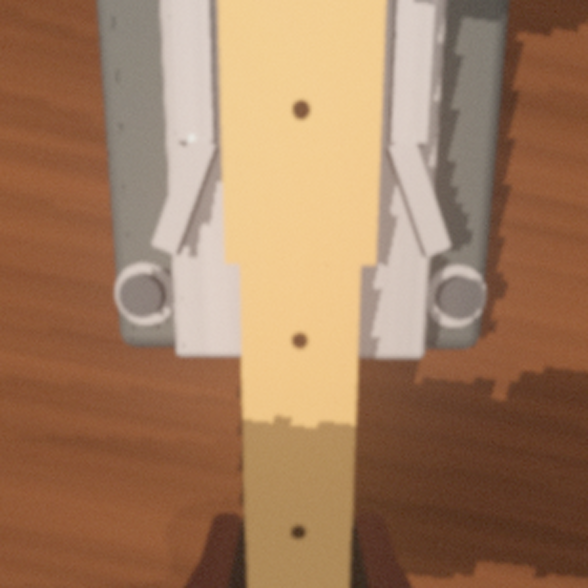

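The bar is in the channel, centred between the sides (about 5–7 crop px gap each side). I'll re-measure the distance to the stop.

```bash
python3 - <<'E'
from h import *
o=env.get_obs()
M=R.from_quat(o["orientation"]).as_matrix()
def tool(P): return ((P-o["tcp_pos"])@M*1000).round(2)
b=tool(at_z("wrist",[[280,169.3]],.03)); s=tool(at_z("wrist",[[283,126],[283,320]],.0395)); print(b,s)
print("gap to stop from bed front+120:", (-b[0,1]+120)-(-s[0,1]+75), (-b[0,1]+120)-(-s[1,1]+185))
E
```

```text
[[ -0.29 -51.95   3.82]] [[  1.25 -74.92  -5.67]
 [  1.39  36.78  -5.7 ]]
gap to stop from bed front+120: 22.029999999999973 23.72999999999999
```

Call:
move_arm([
  [0,-4,0],
  [0,-8,0.3],
  [0,-12,0.6],
  [0,-15,0.9],
  [0,-15,1],
  [0,-15,1],
  [0,-15,1],
], twist=[0,0,0,0,0,0,0])

```text
time_s: 11.9
tcp_pos: [0.4857, -0.025, 0.0329]
orientation: [0.771, -0.637, 0.0, -0.0]
force: [1.1, -1.0, 1.3]
grip_width: 0.312
```

Call:
move_arm([
  [0,0,0],
  [0,0,0],
  [0,-1,0],
  [0,-2,0],
  [0,-3,0],
  [0,-4,0],
  [0,-4,0],
], twist=[0,0,0,0,0,0,0], squeeze=7)

```text
time_s: 12.6
tcp_pos: [0.4894, -0.0241, 0.0328]
orientation: [0.771, -0.637, -0.0, -0.0]
force: [-1.1, 0.7, 1.1]
grip_width: 0.319
```

```bash
python3 - <<'E'
from h import *
o=env.get_obs(); print(o["tcp_pos"],o["grip_width"]*87.8, o["force"].round(1),o["ft_torque"].round(2))
im=env.grab_frame("wrist")
save("l_wb",cv2.resize(im[60:340,140:420],None,fx=2.1,fy=2.1,interpolation=2))
E
```

```text
[ 0.4894121  -0.02407531  0.03277077] 28.008973921301205 [-1.1  0.7  1.1] [0.03 0.14 0.01]
```

View pics/l_wb.png

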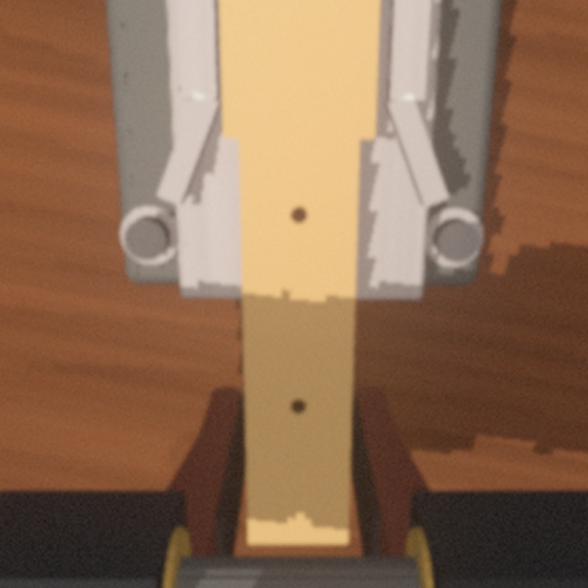

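Still centred, with about 3–5 mm to go. I'm continuing in 1 mm steps with a light grip.

Call:
move_arm([
  [0,-1,0],
  [0,-2,0],
  [0,-3,0],
  [0,-3,0],
  [0,-3,0],
], twist=[0,0,0,0,0])

```text
time_s: 13.15
tcp_pos: [0.4928, -0.0236, 0.0329]
orientation: [0.771, -0.637, 0.0, -0.0]
force: [-0.4, -0.3, -0.6]
grip_width: 0.318
```

Call:
move_arm([
  [0,-1,0],
  [0,-2,0],
  [0,-2,0],
  [0,-2,0],
], twist=[0,0,0,0])

```text
time_s: 13.55
tcp_pos: [0.4931, -0.0234, 0.0328]
orientation: [0.771, -0.637, -0.001, 0.001]
force: [-4.0, -3.0, 3.5]
grip_width: 0.317
```

```bash
python3 - <<'E'
from h import *
o=env.get_obs(); print(o["tcp_pos"],o["grip_width"]*87.8, o["force"].round(1),o["ft_torque"].round(2))
M=R.from_quat(o["orientation"]).as_matrix()
print("tool force",(o["force"]@M).round(1))
im=env.grab_frame("wrist")
save("m_wb",cv2.resize(im[60:340,140:420],None,fx=2.1,fy=2.1,interpolation=2))
E
```

```text
[ 0.49310695 -0.02344633  0.03278163] 27.86885727724759 [-4.  -3.   3.5] [-0.56  0.71 -0.07]
tool force [ 2.2  4.5 -3.5]
```

View pics/m_wb.png

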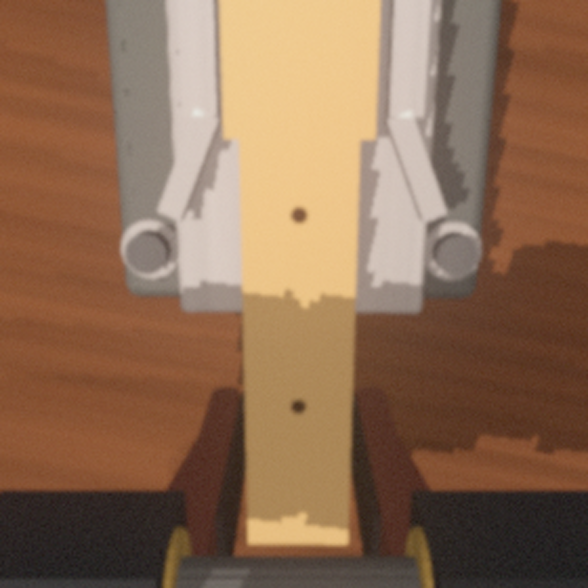

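The tool reads about 4.5 N back along the travel, so the bar is touching. I'll check the geometry: when home, the narrow end should be 65 mm in front of the bed edge.

```bash
python3 - <<'E'
from h import *
o=env.get_obs()
M=R.from_quat(o["orientation"]).as_matrix()
def tool(P): return ((P-o["tcp_pos"])@M*1000).round(2)
b=tool(at_z("wrist",[[280,60+311/2.1]],.03)); s=tool(at_z("wrist",[[283,60+139.5/2.1],[283,60+545/2.1]],.039)); print(b,s)
print("narrow end ahead of bed:",s[1,1]-b[0,1],"(65)  step beyond:",b[0,1]-s[0,1],"(45)")
print(o["force"],o["tcp_pos"])
E
```

```text
[[ -0.32 -30.39   2.69]] [[  1.25 -74.74  -6.4 ]
 [  1.39  36.1   -6.17]]
narrow end ahead of bed: 66.49000000000001 (65)  step beyond: 44.349999999999994 (45)
[-4.64693745 -3.26896298  3.76541985] [ 0.49308186 -0.02346468  0.03275695]
```

The bar is home to within about 1 mm. Releasing it.

Call:
move_arm([
  [0,1.5,0],
  [0,1.5,0],
  [0,1.5,0],
  [0,1.5,0],
  [0,1.5,0],
], twist=[0,0,0,0,0], claw=60)

```text
time_s: 14.1
tcp_pos: [0.4931, -0.0235, 0.0328]
orientation: [0.771, -0.637, 0.0, -0.0]
force: [-0.2, -0.1, -0.2]
grip_width: 0.678
```

```bash
python3 - <<'E'
from h import *
o=env.get_obs(); print(o["tcp_pos"],o["grip_width"]*87.8, o["force"].round(1))
im=env.grab_frame("wrist")
save("n_wb",cv2.resize(im[60:340,140:420],None,fx=2.1,fy=2.1,interpolation=2))
E
```

```text
[ 0.49307305 -0.02347031  0.03283289] 59.51239841123607 [-0.2 -0.1 -0.2]
```

View pics/n_wb.png

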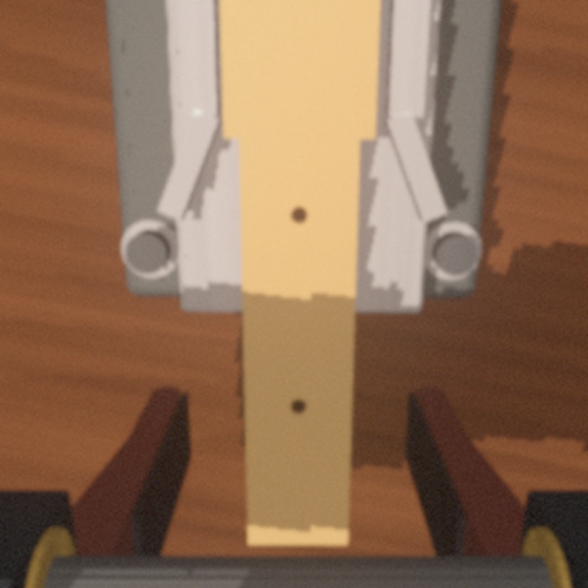

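Released, and the bar stayed put. Next I raise the arm, unwind the wrist and go above the far-left arm of the crossbar.

Call:
move_arm([
  [0,1.5,-15],
  [0,1.5,-45],
  [0,1.5,-90],
  [0,1.5,-135],
  [0,1.5,-175],
  [0,1.5,-205],
  [0,1.5,-210],
  [0,1.5,-210],
], twist=[0,0,0,-8,-16,-24,-32,-40])

```text
time_s: 14.95
tcp_pos: [0.4925, -0.024, 0.2448]
orientation: [0.943, -0.332, 0.002, -0.0]
force: [0.2, 0.4, -1.1]
grip_width: 0.685
```

```bash
python3 - <<'E'
from h import *
delta([.6396,.0298,.225],141.6)
o=env.get_obs(); print(o["q"].round(3))
E
```

```text
cur [ 0.4925 -0.024   0.2448] yaw -38.79 lin [  80.9 -134.    20.3] twist -0.4 t 14.95 q6 0.49 F [ 0.2  0.4 -1.1]
[-0.189  0.18   1.707  0.     1.25   0.488]
```

Call:
move_arm([
  [10,-17,0],
  [20,-34,0],
  [30,-50,0],
  [40,-67,0],
  [50,-84,0],
  [60,-100,0],
  [70,-117,0],
  [80,-134,0],
], twist=[-8,-16,-24,-32,-40,-48,-56,-64])

```text
time_s: 15.75
tcp_pos: [0.6385, 0.03, 0.2426]
orientation: [0.976, 0.218, -0.0, -0.0]
force: [0.0, -0.3, -0.2]
grip_width: 0.688
```

Call:
move_arm([
  [0,0,0],
  [0,0,0],
  [0,0,0],
  [0,0,0],
  [0,0,0],
  [0,0,0],
  [0,0,0],
  [0,0,0],
], twist=[-8.5,-17,-25.5,-34,-42.5,-51,-59.5,-68])

```text
time_s: 16.55
tcp_pos: [0.6377, 0.0297, 0.2425]
orientation: [0.687, 0.727, -0.0, -0.0]
force: [0.4, -0.1, -0.5]
grip_width: 0.681
```

Call:
move_arm([
  [0,0,0],
  [0,0,0],
  [0,0,5],
  [0,0,10],
  [0,0,15],
  [0,0,20],
  [0,0,20],
  [0,0,20],
], twist=[-8.5,-17,-25.5,-34,-42.5,-48,-48,-48])

```text
time_s: 17.35
tcp_pos: [0.6378, 0.0297, 0.2227]
orientation: [0.336, 0.942, 0.0, -0.0]
force: [-0.4, 0.4, 0.6]
grip_width: 0.683
```

```bash
python3 - <<'E'
from h import *
delta([.6396,.0298,.225],141.6)
o=env.get_obs(); print(o["q"].round(3))
save("p_w",env.grab_frame("wrist"))
im=env.grab_frame("top"); save("p_top",cv2.resize(im[145:265,215:375],None,fx=5,fy=5,interpolation=2))
print([(r["conf"],np.round(r["location"],4)) for r in env.spot_point("wrist","tbar_mid")])
E
```

```text
cur [0.6378 0.0297 0.2227] yaw 140.72 lin [-1.3  1.2 -2.3] twist -0.9 t 17.35 q6 -2.52 F [-0.4  0.4  0.6]
[-0.062  0.414  1.422  0.     1.306 -2.518]
[(0.72, array([0.6194, 0.0041, 0.187 ]))]
```

View pics/p_w.png

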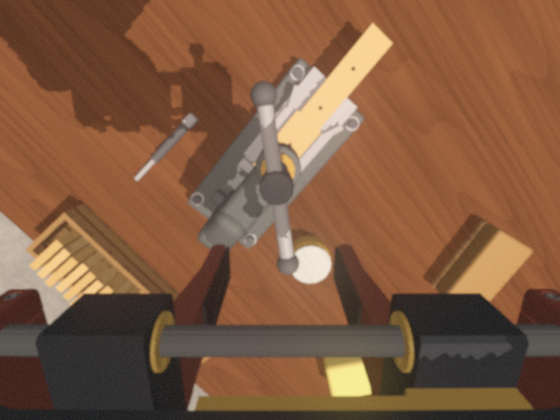

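The wrist view shows the handle balls at (263,95) and (288,265), with the hub at (276,187). The crossbar is about 8° off the jaws.

```bash
python3 - <<'E'
from h import *
o=env.get_obs();M=R.from_quat(o["orientation"]).as_matrix()
def tool(P): return ((P-o["tcp_pos"])@M*1000).round(2)
im=env.grab_frame("wrist"); save("p_wc",cv2.resize(im[60:300,180:380],None,fx=2.5,fy=2.5))
for z in (.18,.183,.185,.188,.19):
    P=at_z("wrist",[[263,95],[288,265]],z); d=P[1]-P[0]
    print(z,np.linalg.norm(d)*1000,P.round(4)[:,:2],P.mean(0).round(4)[:2],np.degrees(np.arctan2(d[1],d[0])),tool(P).tolist())
E
```

```text
0.18 118.46775142607837 [[ 0.5877 -0.0504]
 [ 0.6492  0.0509]] [6.185e-01 2.000e-04] 58.71566411126102 [[-11.52, -93.93, 43.11], [4.81, 23.41, 43.14]]
0.183 116.74379521882402 [[ 0.5877 -0.0501]
 [ 0.6483  0.0496]] [ 6.18e-01 -3.00e-04] 58.71566411126101 [[-11.35, -93.76, 40.11], [4.75, 21.87, 40.14]]
0.185 115.5944910806545 [[ 0.5877 -0.05  ]
 [ 0.6477  0.0488]] [ 6.177e-01 -6.000e-04] 58.715664111260985 [[-11.24, -93.65, 38.11], [4.7, 20.84, 38.14]]
0.188 113.87053487340012 [[ 0.5876 -0.0497]
 [ 0.6468  0.0476]] [ 0.6172 -0.0011] 58.71566411126101 [[-11.07, -93.48, 35.11], [4.64, 19.3, 35.14]]
0.19 112.72123073523052 [[ 0.5876 -0.0496]
 [ 0.6462  0.0467]] [ 0.6169 -0.0014] 58.715664111261034 [[-10.95, -93.37, 33.11], [4.59, 18.27, 33.14]]
```

View pics/p_wc.png

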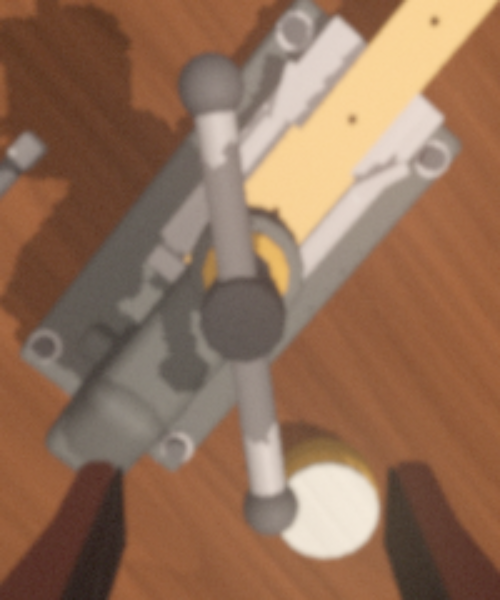

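```bash
python3 - <<'E'
from h import *
delta([.6369,.0313,.168],148.7)
E
```

```text
cur [0.6382 0.0297 0.2231] yaw 140.81 lin [ 2.   0.5 55.1] twist -7.9 t 17.55 q6 -2.52 F [-1.  -0.1 -0.1]
```

Call:
move_arm([
  [2,0.5,0],
  [2,0.5,10],
  [2,0.5,25],
  [2,0.5,40],
  [2,0.5,50],
  [2,0.5,55],
  [2,0.5,55],
  [2,0.5,55],
], twist=[-4,-7.9,-7.9,-7.9,-7.9,-7.9,-7.9,-7.9], claw=40)

```text
time_s: 18.35
tcp_pos: [0.6372, 0.0313, 0.1684]
orientation: [0.269, 0.963, 0.0, 0.0]
force: [-0.5, 0.8, -0.0]
grip_width: 0.455
```

```bash
python3 - <<'E'
from h import *
delta([.6369,.0313,.168],148.7)
save("q_w",env.grab_frame("wrist")[100:400,100:460])
E
```

```text
cur [0.6372 0.0313 0.1684] yaw 148.77 lin [ 0.2 -0.1  0.4] twist 0.1 t 18.35 q6 -2.66 F [-0.5  0.8 -0. ]
```

View pics/q_w.png

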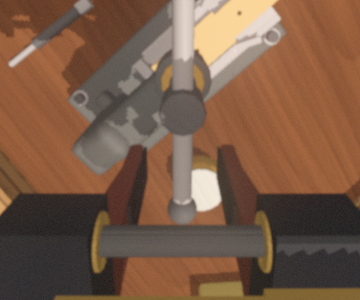

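```bash
python3 - <<'E'
from h import *
o=env.get_obs();M=R.from_quat(o["orientation"]).as_matrix()
T=np.array([[0,18,-19],[0,-38,-19],[0,-94,-19],[0,0,-19],[0,-10,-19]])/1000
print(proj("wrist",T@M.T+o["tcp_pos"])-[100,100])
E
```

```text
[[181.02401977 209.35782857]
 [180.95327565 109.98945317]
 [180.86688024 -13.74991376]
 [181.00274926 179.66009401]
 [180.99035719 162.28783249]]
```

The prediction matches the picture (ball at (182,210)). I'll shift 2 mm inwards so the radius is 36 mm, close loosely, and begin turning.

Call:
move_arm([
  [0,-2,0],
  [0,-2,0],
  [0,-2,0],
  [0,-2,0],
], twist=[0,0,0,0], claw=15, squeeze=10)

```text
time_s: 18.8
tcp_pos: [0.6358, 0.0296, 0.168]
orientation: [0.269, 0.963, 0.0, 0.0]
force: [0.4, -0.2, -0.4]
grip_width: 0.176
```

Call:
move_arm([
  [-2.2,-0.1,0.2],
  [-4.4,-0.3,0.4],
  [-6.6,-0.6,0.5],
  [-8.7,-1.1,0.7],
  [-10.8,-1.7,0.9],
  [-12.9,-2.4,1.1],
  [-14.9,-3.2,1.2],
  [-16.9,-4.2,1.4],
], twist=[3.5,7,10.5,14,17.5,21,24.5,28])

```text
time_s: 19.6
tcp_pos: [0.6473, 0.0179, 0.1664]
orientation: [0.495, 0.869, 0.0, -0.001]
force: [-1.6, 1.2, 2.3]
grip_width: 0.17
```

```bash
cat >> h.py <<'E'
def tq(C=(.6172,-.0012)):
    o=env.get_obs();M=R.from_quat(o["orientation"]).as_matrix()
    r=o["tcp_pos"][:2]-np.array(C); F=o["force"][:2]
    print("t",round(o["time_s"],2),"tcp",o["tcp_pos"].round(4),"r",round(np.hypot(*r)*1000,1),"azim",round(np.degrees(np.arctan2(r[1],r[0])),1),"yaw",round(np.degrees(np.arctan2(M[1,0],M[0,0])),1),"Ftool",(o["force"]@M).round(1),"tau_resist",round(r[0]*F[1]-r[1]*F[0],3),"w",round(o["grip_width"]*87.8,1),"q6",o["q"][5].round(2))
E
python3 - <<'E'
from h import *
tq()
save("r_w",env.grab_frame("wrist")[100:400,100:460])
E
```

```text
t 19.6 tcp [0.6473 0.0179 0.1664] r 35.7 azim 32.4 yaw 120.6 Ftool [ 1.8 -0.7 -2.3] tau_resist 0.066 w 14.9 q6 -2.19
```

View pics/r_w.png

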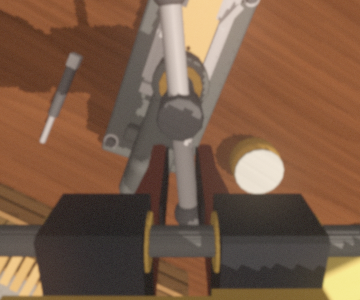

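The handle is following. I'll keep going at 7° per row.

Call:
move_arm([
  [-4.4,-0.3,0.4],
  [-8.7,-1.1,0.7],
  [-12.9,-2.4,1.1],
  [-16.9,-4.2,1.4],
  [-20.6,-6.5,1.8],
  [-24.1,-9.2,2.1],
  [-27.2,-12.4,2.5],
  [-29.8,-15.9,2.8],
], twist=[7,14,21,28,35,42,49,56])

```text
time_s: 20.45
tcp_pos: [0.6497, -0.0158, 0.1637]
orientation: [0.845, 0.534, 0.001, -0.0]
force: [0.5, 3.5, -0.3]
grip_width: 0.163
```

```bash
python3 -c "
from h import *
tq()"
```

```text
t 20.45 tcp [ 0.6497 -0.0158  0.1637] r 35.7 azim -24.2 yaw 64.6 Ftool [ 3.4 -1.1  0.3] tau_resist 0.122 w 14.3 q6 -1.26
```

Call:
move_arm([
  [-4.4,-0.3,0.4],
  [-8.7,-1.1,0.7],
  [-12.9,-2.4,1.1],
  [-16.9,-4.2,1.4],
  [-20.6,-6.5,1.8],
  [-24.1,-9.2,2.1],
  [-27.2,-12.4,2.5],
  [-29.8,-15.9,2.8],
], twist=[7,14,21,28,35,42,49,56])

```text
time_s: 21.25
tcp_pos: [0.6234, -0.0363, 0.161]
orientation: [0.997, 0.075, 0.001, -0.0]
force: [3.0, 2.3, -2.1]
grip_width: 0.17
```

```bash
python3 -c "
from h import *
tq()
save('s_w',env.grab_frame('wrist')[100:400,100:460])"
```

```text
t 21.25 tcp [ 0.6234 -0.0363  0.161 ] r 35.6 azim -80.0 yaw 8.6 Ftool [ 3.3 -1.8  2.1] tau_resist 0.12 w 14.9 q6 -0.32
```

View pics/s_w.png

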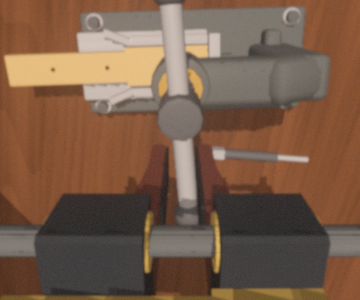

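Call:
move_arm([
  [-4.4,-0.3,0.4],
  [-8.7,-1.1,0.7],
  [-12.9,-2.4,1.1],
  [-16.9,-4.2,1.4],
  [-20.6,-6.5,1.8],
  [-24.1,-9.2,2.1],
  [-27.2,-12.4,2.5],
  [-29.8,-15.9,2.8],
], twist=[7,14,21,28,35,42,49,56])

```text
time_s: 22.1
tcp_pos: [0.5917, -0.0261, 0.1583]
orientation: [0.916, -0.401, 0.001, 0.0]
force: [1.7, -1.6, -1.2]
grip_width: 0.17
```

```bash
python3 -c "
from h import *
tq()"
```

```text
t 22.1 tcp [ 0.5917 -0.0261  0.1583] r 35.6 azim -135.8 yaw -47.3 Ftool [ 2.3 -0.2  1.2] tau_resist 0.084 w 14.9 q6 0.67
```

Call:
move_arm([
  [-2.5,-0.1,0.2],
  [-5,-0.3,0.4],
  [-7.5,-0.8,0.6],
  [-9.9,-1.4,0.8],
  [-12.3,-2.2,1],
  [-14.6,-3.1,1.2],
  [-16.9,-4.2,1.4],
  [-19.1,-5.5,1.6],
], twist=[4,8,12,16,20,24,28,32])

```text
time_s: 22.9
tcp_pos: [0.5823, -0.0086, 0.1566]
orientation: [0.771, -0.637, 0.001, 0.0]
force: [0.3, -4.0, -1.0]
grip_width: 0.174
```

```bash
python3 -c "
from h import *
tq()
save('t_w',env.grab_frame('wrist')[100:400,100:460])"
```

```text
t 22.9 tcp [ 0.5823 -0.0086  0.1566] r 35.7 azim -168.1 yaw -79.2 Ftool [4.  0.4 1. ] tau_resist 0.141 w 15.3 q6 1.25
```

View pics/t_w.png

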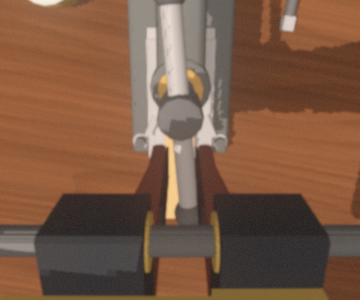

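Call:
move_arm([
  [-2.5,-0.1,0.2],
  [-5,-0.3,0.4],
  [-7.5,-0.8,0.6],
  [-9.9,-1.4,0.8],
  [-12.3,-2.2,1],
  [-14.6,-3.1,1.2],
  [-16.9,-4.2,1.4],
], twist=[4,8,12,16,20,24,28])

```text
time_s: 23.65
tcp_pos: [0.5828, 0.0089, 0.1551]
orientation: [-0.594, 0.805, -0.001, -0.0]
force: [-0.0, -3.1, 0.7]
grip_width: 0.176
```

```bash
python3 -c "
from h import *
tq()"
```

```text
t 23.65 tcp [0.5828 0.0089 0.1551] r 35.9 azim 163.6 yaw -107.1 Ftool [ 3.  -0.9 -0.7] tau_resist 0.108 w 15.5 q6 1.77
```

Call:
move_arm([
  [-1.3,0,0.1],
  [-2.5,-0.1,0.2],
  [-3.8,-0.2,0.3],
  [-5,-0.3,0.4],
  [-6.3,-0.5,0.5],
  [-7.5,-0.8,0.6],
], twist=[2,4,6,8,10,12])

```text
time_s: 24.25
tcp_pos: [0.5856, 0.0159, 0.1545]
orientation: [-0.507, 0.862, -0.0, -0.0]
force: [-0.2, -3.6, -0.0]
grip_width: 0.17
```

```bash
python3 -c "
from h import *
tq()"
```

```text
t 24.25 tcp [0.5856 0.0159 0.1545] r 35.9 azim 151.7 yaw -119.1 Ftool [ 3.2 -1.6  0. ] tau_resist 0.116 w 14.9 q6 1.99
```

Call:
move_arm([
  [-1.3,0,0.1],
  [-2.5,-0.1,0.2],
  [-3.8,-0.2,0.3],
  [-5,-0.3,0.4],
], twist=[2,4,6,8])

```text
time_s: 24.65
tcp_pos: [0.5882, 0.0201, 0.1541]
orientation: [-0.446, 0.895, -0.0, -0.0]
force: [-0.5, -3.0, 0.6]
grip_width: 0.168
```

```bash
python3 -c "
from h import *
tq()"
```

```text
t 24.65 tcp [0.5882 0.0201 0.1541] r 36.0 azim 143.7 yaw -127.1 Ftool [ 2.7 -1.4 -0.6] tau_resist 0.097 w 14.7 q6 2.14
```

Call:
move_arm([
  [-1.3,0,0.1],
  [-2.5,-0.1,0.2],
  [-3.8,-0.2,0.3],
  [-5,-0.3,0.4],
  [-6.3,-0.5,0.5],
  [-7.5,-0.8,0.6],
], twist=[2,4,6,8,10,12])

```text
time_s: 25.25
tcp_pos: [0.5932, 0.0256, 0.1535]
orientation: [-0.35, 0.937, -0.0, -0.001]
force: [-1.1, -2.7, 2.2]
grip_width: 0.172
```

Call:
move_arm([
  [-1.3,0,0.1],
  [-2.5,-0.1,0.2],
  [-3.8,-0.2,0.3],
  [-5,-0.3,0.4],
], twist=[2,4,6,8])

```text
time_s: 25.65
tcp_pos: [0.597, 0.0286, 0.153]
orientation: [-0.284, 0.959, -0.0, -0.001]
force: [-1.4, -2.6, 1.3]
grip_width: 0.174
```

```bash
python3 -c "
from h import *
tq()"
```

```text
t 25.65 tcp [0.597  0.0286 0.153 ] r 36.0 azim 124.0 yaw -147.1 Ftool [ 2.6 -1.4 -1.3] tau_resist 0.094 w 15.3 q6 2.5
```

Call:
move_arm([
  [-1.3,0,0.1],
  [-2.5,-0.1,0.2],
  [-3.8,-0.2,0.3],
  [-5,-0.3,0.4],
], twist=[2,4,6,8])

```text
time_s: 26.05
tcp_pos: [0.6013, 0.0312, 0.1526]
orientation: [-0.216, 0.976, -0.0, -0.001]
force: [-1.4, -1.7, 1.0]
grip_width: 0.172
```

Call:
move_arm([
  [-1.3,0,0.1],
  [-2.5,-0.1,0.2],
  [-3.8,-0.2,0.3],
  [-5,-0.3,0.4],
], twist=[2,4,6,8])

```text
time_s: 26.45
tcp_pos: [0.6059, 0.033, 0.1522]
orientation: [-0.147, 0.989, -0.0, -0.001]
force: [-2.4, -2.0, 2.5]
grip_width: 0.171
```

```bash
python3 -c "
from h import *
tq()
save('u_w',env.grab_frame('wrist')[100:400,100:460])"
```

```text
t 26.45 tcp [0.6059 0.033  0.1522] r 36.0 azim 108.3 yaw -163.1 Ftool [ 2.8 -1.2 -2.5] tau_resist 0.104 w 15.0 q6 2.79
```

View pics/u_w.png

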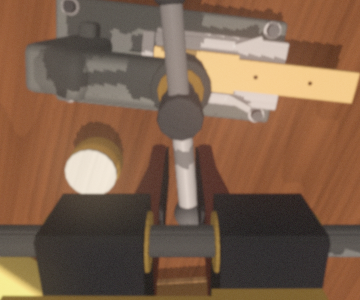

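No bite yet after about 308°, and the wrist is near its range limit. I'll let go, unwind, and take the other arm of the crossbar.

Call:
move_arm([
  [0,0,0],
  [0,0,0],
  [0,0,-8],
  [0,0,-30],
  [0,0,-50],
  [0,0,-60],
  [0,0,-60],
  [0,0,-60],
], twist=[0,0,0,0,0,-8.5,-17,-25.5], claw=40)

```text
time_s: 27.3
tcp_pos: [0.6071, 0.0337, 0.2136]
orientation: [-0.364, 0.931, -0.0, 0.001]
force: [0.2, -0.2, 0.5]
grip_width: 0.451
```

Call:
move_arm([
  [0,0,0],
  [0,0,0],
  [0,0,0],
  [0,0,0],
  [0,0,0],
  [0,0,0],
  [0,0,0],
  [0,0,0],
], twist=[-8.5,-17,-25.5,-34,-42.5,-51,-59.5,-68])

```text
time_s: 28.1
tcp_pos: [0.6068, 0.0337, 0.2129]
orientation: [0.823, -0.569, 0.0, -0.0]
force: [-0.2, -0.3, 0.1]
grip_width: 0.453
```

```bash
python3 -c "
from h import *
tq();delta([.6309,-.0345,.2],22.3)"
```

```text
t 28.1 tcp [0.6068 0.0337 0.2129] r 36.5 azim 106.6 yaw -69.3 Ftool [ 0.2  0.3 -0.1] tau_resist 0.009 w 39.8 q6 1.15
cur [0.6068 0.0337 0.2129] yaw -69.31 lin [72.4  1.5 12.9] twist 88.4 t 28.1 q6 1.15 F [-0.2 -0.3  0.1]
```

Call:
move_arm([
  [9,0,0],
  [18,0,0],
  [27,0,0],
  [36,1,0],
  [45,1,0],
  [54,1,0],
  [63,1,0],
  [72,1.5,0],
], twist=[-8.5,-17,-25.5,-34,-42.5,-51,-59.5,-68])

```text
time_s: 28.9
tcp_pos: [0.6304, -0.0347, 0.2129]
orientation: [1.0, -0.011, 0.0, -0.0]
force: [-0.9, -0.2, -0.1]
grip_width: 0.455
```

Call:
move_arm([
  [0,0,0],
  [0,0,5],
  [0,0,10],
  [0,0,12],
  [0,0,12],
], twist=[-8.5,-17,-23.6,-23.6,-23.6])

```text
time_s: 29.4
tcp_pos: [0.63, -0.0344, 0.2003]
orientation: [0.982, 0.188, -0.0, -0.0]
force: [-0.0, -0.6, 0.7]
grip_width: 0.456
```

```bash
python3 -c "
from h import *
tq();delta([.6309,-.0345,.1525],22.3)
o=env.get_obs();M=R.from_quat(o['orientation']).as_matrix()
im=env.grab_frame('wrist'); save('v_w',im)
c=np.r_[.6172,-.0012,.1715]; 
print(proj('wrist',[c]))"
```

```text
t 29.4 tcp [ 0.63   -0.0344  0.2003] r 35.5 azim -68.9 yaw 21.7 Ftool [-0.2  0.5 -0.7] tau_resist -0.009 w 40.1 q6 -0.54
cur [ 0.63   -0.0344  0.2003] yaw 21.73 lin [ 0.8  0.5 47.8] twist -0.6 t 29.4 q6 -0.54 F [-0.  -0.6  0.7]
[[283.65738586 188.94643939]]
```

View pics/v_w.png

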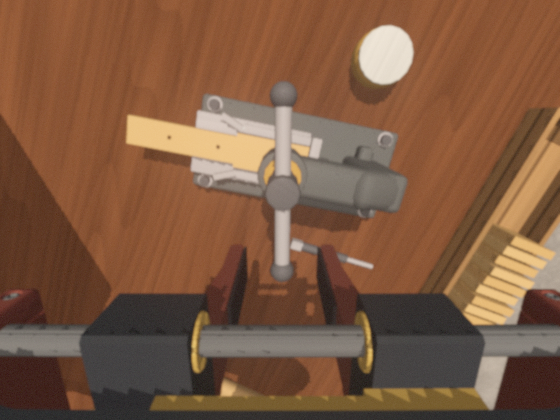

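The crossbar is aligned between the open jaws: balls at (283,95) and (281,270). Going down onto it.

```bash
python3 -c "
from h import *
for z in (.165,.168,.171,.174,.177):
    P=at_z('wrist',[[283.5,94.5],[281.5,270.5]],z); d=P[1]-P[0]
    print(z,np.linalg.norm(d)*1000,P.mean(0).round(4)[:2],np.degrees(np.arctan2(d[1],d[0])))"
```

```text
0.165 117.73473058598623 [ 0.6173 -0.0036] -68.85334634849983
0.168 115.9558671468873 [ 0.617  -0.0029] -68.85334634849983
0.171 114.17700370778833 [ 0.6168 -0.0022] -68.85334634849991
0.174 112.3981402686894 [ 0.6165 -0.0016] -68.85334634849991
0.177 110.6192768295905 [ 0.6162 -0.0009] -68.85334634849988
```

Call:
move_arm([
  [0.5,0,10],
  [0.5,0,25],
  [0.5,0,38],
  [0.5,0,46],
  [0.5,0,48],
  [0.5,0,48],
], twist=[-0.5,-0.5,-0.5,-0.5,-0.5,-0.5])

```text
time_s: 30.05
tcp_pos: [0.6304, -0.0343, 0.1518]
orientation: [0.981, 0.194, -0.0, -0.0]
force: [-0.1, -0.2, 0.2]
grip_width: 0.46
```

Call:
move_arm([
  [0,0,0],
  [0,0,0],
  [0,0,0],
  [0,0,0],
], twist=[0,0,0,0], claw=15)

```text
time_s: 30.45
tcp_pos: [0.6307, -0.0343, 0.1526]
orientation: [0.981, 0.194, 0.0, 0.0]
force: [-0.2, 0.6, 0.5]
grip_width: 0.18
```

```bash
python3 -c "
from h import *
tq();save('w_w',env.grab_frame('wrist')[100:400,100:460]); im=env.grab_frame('scene');save('w_s',cv2.resize(im[140:260,200:360],None,fx=5,fy=5,interpolation=2))"
```

```text
t 30.45 tcp [ 0.6307 -0.0343  0.1526] r 35.7 azim -67.8 yaw 22.4 Ftool [ 0.1 -0.6 -0.5] tau_resist 0.002 w 15.8 q6 -0.55
```

View pics/w_w.png

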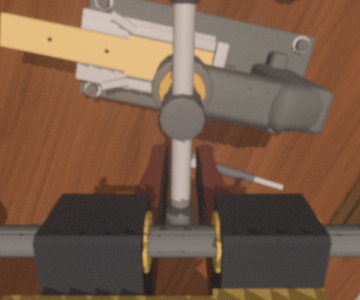

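Loosely held and aligned. By height the bite should come in roughly 50–110° more.

Call:
move_arm([
  [-2.5,-0.1,0.2],
  [-5,-0.3,0.4],
  [-7.5,-0.8,0.6],
  [-9.9,-1.4,0.8],
  [-12.3,-2.2,1],
  [-14.6,-3.1,1.2],
  [-16.9,-4.2,1.4],
], twist=[4,8,12,16,20,24,28])

```text
time_s: 31.25
tcp_pos: [0.6144, -0.0367, 0.1511]
orientation: [0.999, -0.051, 0.001, -0.0]
force: [3.1, 0.9, -0.5]
grip_width: 0.167
```

```bash
python3 -c "
from h import *
tq()"
```

```text
t 31.25 tcp [ 0.6144 -0.0367  0.1511] r 35.6 azim -94.5 yaw -5.8 Ftool [ 3.  -1.2  0.5] tau_resist 0.109 w 14.7 q6 -0.07
```

Call:
move_arm([
  [-1.3,0,0.1],
  [-2.5,-0.1,0.2],
  [-3.8,-0.2,0.3],
  [-5,-0.3,0.4],
], twist=[2,4,6,8])

```text
time_s: 31.65
tcp_pos: [0.6096, -0.036, 0.1507]
orientation: [0.993, -0.119, 0.001, -0.0]
force: [2.6, 0.3, -0.8]
grip_width: 0.171
```

```bash
python3 -c "
from h import *
tq()"
```

```text
t 31.65 tcp [ 0.6096 -0.036   0.1507] r 35.6 azim -102.4 yaw -13.7 Ftool [ 2.5 -0.9  0.8] tau_resist 0.089 w 15.0 q6 0.07
```

Call:
move_arm([
  [-1.3,0,0.1],
  [-2.5,-0.1,0.2],
  [-3.8,-0.2,0.3],
  [-5,-0.3,0.4],
], twist=[2,4,6,8])

```text
time_s: 32.05
tcp_pos: [0.6048, -0.0346, 0.1503]
orientation: [0.982, -0.188, 0.001, -0.0]
force: [3.2, 1.0, -2.0]
grip_width: 0.173
```

```bash
python3 -c "
from h import *
tq()"
```

```text
t 32.05 tcp [ 0.6048 -0.0346  0.1503] r 35.6 azim -110.3 yaw -21.7 Ftool [ 2.6 -2.1  2. ] tau_resist 0.094 w 15.2 q6 0.21
```

Call:
move_arm([
  [-1.3,0,0.1],
  [-2.5,-0.1,0.2],
  [-3.8,-0.2,0.3],
  [-5,-0.3,0.4],
], twist=[2,4,6,8])

```text
time_s: 32.45
tcp_pos: [0.6003, -0.0326, 0.1499]
orientation: [0.967, -0.256, 0.001, -0.0]
force: [2.3, 0.0, -1.5]
grip_width: 0.17
```

```bash
python3 -c "
from h import *
tq()"
```

```text
t 32.45 tcp [ 0.6003 -0.0326  0.1499] r 35.6 azim -118.3 yaw -29.7 Ftool [ 2.  -1.2  1.5] tau_resist 0.073 w 15.0 q6 0.35
```

Call:
move_arm([
  [-1.3,0,0.1],
  [-2.5,-0.1,0.2],
  [-3.8,-0.2,0.3],
  [-5,-0.3,0.4],
], twist=[2,4,6,8])

```text
time_s: 32.85
tcp_pos: [0.5961, -0.0299, 0.1495]
orientation: [0.946, -0.323, 0.001, -0.0]
force: [3.6, -0.8, -0.5]
grip_width: 0.17
```

```bash
python3 -c "
from h import *
tq()"
```

```text
t 32.85 tcp [ 0.5961 -0.0299  0.1495] r 35.6 azim -126.3 yaw -37.7 Ftool [ 3.4 -1.6  0.5] tau_resist 0.121 w 14.9 q6 0.49
```

Call:
move_arm([
  [-1.3,0,0.1],
  [-2.5,-0.1,0.2],
  [-3.8,-0.2,0.3],
  [-5,-0.3,0.4],
], twist=[2,4,6,8])

```text
time_s: 33.25
tcp_pos: [0.5924, -0.0268, 0.1492]
orientation: [0.922, -0.388, 0.001, -0.0]
force: [2.1, -0.4, -2.0]
grip_width: 0.172
```

```bash
python3 -c "
from h import *
tq()"
```

```text
t 33.25 tcp [ 0.5924 -0.0268  0.1492] r 35.6 azim -134.2 yaw -45.7 Ftool [ 1.8 -1.2  2.1] tau_resist 0.066 w 15.1 q6 0.64
```

Call:
move_arm([
  [-1.3,0,0.1],
  [-2.5,-0.1,0.2],
  [-3.8,-0.2,0.3],
  [-5,-0.3,0.4],
], twist=[2,4,6,8])

```text
time_s: 33.65
tcp_pos: [0.589, -0.023, 0.1488]
orientation: [0.892, -0.452, 0.001, -0.0]
force: [2.9, -1.3, -0.6]
grip_width: 0.174
```

```bash
python3 -c "
from h import *
tq()"
```

```text
t 33.65 tcp [ 0.589  -0.023   0.1488] r 35.6 azim -142.2 yaw -53.7 Ftool [ 2.7 -1.6  0.6] tau_resist 0.099 w 15.3 q6 0.78
```

Call:
move_arm([
  [-1.3,0,0.1],
  [-2.5,-0.1,0.2],
  [-3.8,-0.2,0.3],
  [-5,-0.3,0.4],
], twist=[2,4,6,8])

```text
time_s: 34.05
tcp_pos: [0.5862, -0.0189, 0.1483]
orientation: [0.858, -0.513, 0.001, -0.0]
force: [2.3, -1.5, -2.0]
grip_width: 0.17
```

```bash
python3 -c "
from h import *
tq()"
```

```text
t 34.05 tcp [ 0.5862 -0.0189  0.1483] r 35.7 azim -150.2 yaw -61.7 Ftool [ 2.5 -1.3  2. ] tau_resist 0.089 w 14.9 q6 0.93
```

Call:
move_arm([
  [-1.3,0,0.1],
  [-2.5,-0.1,0.2],
  [-3.8,-0.2,0.3],
  [-5,-0.3,0.4],
], twist=[2,4,6,8])

```text
time_s: 34.45
tcp_pos: [0.584, -0.0145, 0.1479]
orientation: [0.821, -0.571, 0.001, -0.0]
force: [2.1, -2.0, -1.2]
grip_width: 0.174
```

```bash
python3 -c "
from h import *
tq()"
```

```text
t 34.45 tcp [ 0.584  -0.0145  0.1479] r 35.7 azim -158.2 yaw -69.7 Ftool [ 2.6 -1.3  1.2] tau_resist 0.096 w 15.3 q6 1.07
```

Call:
move_arm([
  [-1.3,0,0.1],
  [-2.5,-0.1,0.2],
  [-3.8,-0.2,0.3],
  [-5,-0.3,0.4],
], twist=[2,4,6,8])

```text
time_s: 34.85
tcp_pos: [0.5826, -0.0099, 0.1475]
orientation: [0.779, -0.627, 0.001, -0.0]
force: [2.1, -2.3, -1.1]
grip_width: 0.17
```

```bash
python3 -c "
from h import *
tq()"
```

```text
t 34.85 tcp [ 0.5826 -0.0099  0.1475] r 35.7 azim -165.9 yaw -77.7 Ftool [ 2.7 -1.5  1.1] tau_resist 0.096 w 15.0 q6 1.22
```

Call:
move_arm([
  [-1.3,0,0.1],
  [-2.5,-0.1,0.2],
  [-3.8,-0.2,0.3],
  [-5,-0.3,0.4],
], twist=[2,4,6,8])

```text
time_s: 35.25
tcp_pos: [0.5818, -0.0052, 0.1471]
orientation: [0.733, -0.68, 0.001, -0.0]
force: [1.5, -3.2, -1.4]
grip_width: 0.173
```

```bash
python3 -c "
from h import *
tq();im=env.grab_frame('scene');save('x_s',cv2.resize(im[140:260,200:360],None,fx=5,fy=5,interpolation=2))"
```

```text
t 35.25 tcp [ 0.5818 -0.0052  0.1471] r 35.7 azim -173.5 yaw -85.7 Ftool [ 3.3 -1.2  1.4] tau_resist 0.118 w 15.2 q6 1.37
```

View pics/x_s.png

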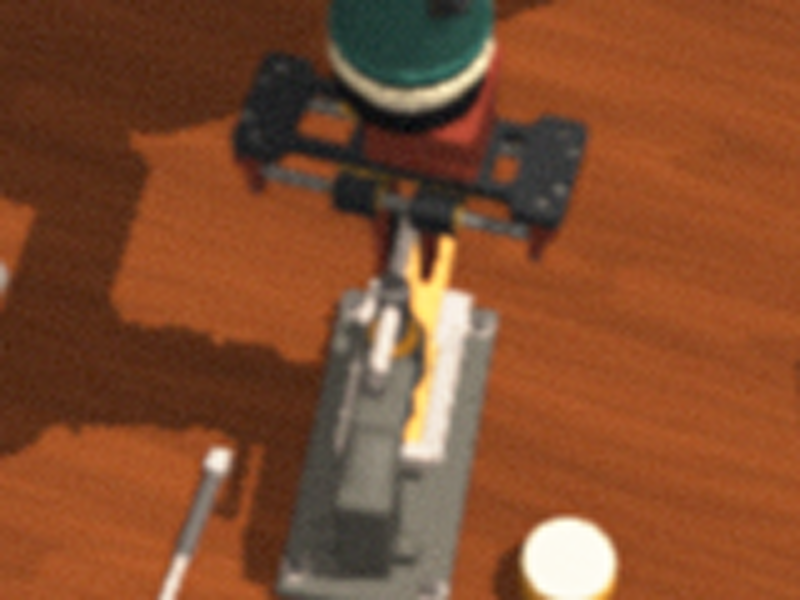

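Call:
move_arm([
  [-0.8,0,0.1],
  [-1.7,0,0.1],
  [-2.5,-0.1,0.2],
], twist=[1.3,2.7,4])

```text
time_s: 35.6
tcp_pos: [0.5813, -0.002, 0.1469]
orientation: [0.709, -0.705, 0.001, -0.0]
force: [3.3, -5.2, -0.9]
grip_width: 0.172
```

```bash
python3 -c "
from h import *
tq()"
```

```text
t 35.6 tcp [ 0.5813 -0.002   0.1469] r 35.9 azim -178.7 yaw -89.7 Ftool [ 5.2 -3.3  0.9] tau_resist 0.19 w 15.1 q6 1.44
```

Call:
move_arm([
  [-0.8,0,0.1],
  [-1.7,0,0.1],
  [-2.5,-0.1,0.2],
], twist=[1.3,2.7,4])

```text
time_s: 35.9
tcp_pos: [0.5813, 0.0005, 0.1467]
orientation: [-0.684, 0.73, -0.001, 0.0]
force: [2.1, -4.6, 0.2]
grip_width: 0.171
```

```bash
python3 -c "
from h import *
tq()"
```

```text
t 35.9 tcp [5.813e-01 5.000e-04 1.467e-01] r 35.9 azim 177.3 yaw -93.7 Ftool [ 4.4 -2.4 -0.2] tau_resist 0.161 w 15.0 q6 1.52
```

Call:
move_arm([
  [-0.8,0,0.1],
  [-1.7,0,0.1],
  [-2.5,-0.1,0.2],
], twist=[1.3,2.7,4])

```text
time_s: 36.2
tcp_pos: [0.5815, 0.0029, 0.1465]
orientation: [-0.658, 0.753, -0.001, 0.0]
force: [2.5, -5.2, -0.4]
grip_width: 0.176
```

```bash
python3 -c "
from h import *
tq()"
```

```text
t 36.2 tcp [0.5815 0.0029 0.1465] r 35.9 azim 173.5 yaw -97.7 Ftool [ 4.8 -3.1  0.4] tau_resist 0.175 w 15.5 q6 1.59
```

Call:
move_arm([
  [-0.8,0,0.1],
  [-1.7,0,0.1],
  [-2.5,-0.1,0.2],
], twist=[1.3,2.7,4])

```text
time_s: 36.5
tcp_pos: [0.5819, 0.0052, 0.1463]
orientation: [-0.631, 0.776, -0.001, 0.0]
force: [2.9, -5.9, -0.4]
grip_width: 0.172
```

```bash
python3 -c "
from h import *
tq()"
```

```text
t 36.5 tcp [0.5819 0.0052 0.1463] r 35.9 azim 169.7 yaw -101.7 Ftool [ 5.2 -4.   0.4] tau_resist 0.19 w 15.1 q6 1.67
```

The bite is felt: the push went from about 2.7 N to about 5 N. I'll average several readings before going further.

```bash
cat >> h.py <<'E'
def avg(n=10,rc=.046):
    F=[];T=[]
    for i in range(n):
        env.grab_frame("wrist"); o=env.get_obs(); M=R.from_quat(o["orientation"]).as_matrix()
        F.append(o["force"]@M); T.append(o["ft_torque"]@M)
    F=np.array(F);T=np.array(T); print("t",o["time_s"],"Ftool",F.mean(0).round(2),"sd",F.std(0).round(2),"T",T.mean(0).round(3),T.std(0).round(3))
    print("first3",F[:3,0].round(1),"tau rc*F",round(F[:,0].mean()*rc,3),"clamp~",round((F[:,0].mean()*rc-.13)/.0029,1))
E
python3 -c "
from h import *
avg(10)"
```

```text
t 37.0 Ftool [ 4.02 -3.79  0.39] sd [0.42 0.39 0.45] T [ 0.573  0.676 -0.072] [0.024 0.031 0.024]
first3 [4.  3.7 3.4] tau rc*F 0.185 clamp~ 18.9
```

Taking in the contact point (about 46 mm from the axis) and the friction along the bar, free running works out to 0.133 N m, which matches the spec. The last moving readings give about 40–47 N of clamp force. One more small step to confirm.

Call:
move_arm([
  [-0.6,0,0],
  [-1.3,0,0.1],
  [-1.9,0,0.1],
], twist=[1,2,3])

```text
time_s: 37.3
tcp_pos: [0.5822, 0.0069, 0.1461]
orientation: [-0.611, 0.792, -0.001, -0.0]
force: [3.2, -5.6, -1.2]
grip_width: 0.17
```

```bash
python3 -c "
from h import *
tq();avg(3)"
```

```text
t 37.3 tcp [0.5822 0.0069 0.1461] r 35.9 azim 166.9 yaw -104.7 Ftool [ 4.6 -4.5  1.2] tau_resist 0.169 w 14.9 q6 1.72
t 37.45 Ftool [ 5.13 -4.05  1.08] sd [0.41 0.33 0.34] T [ 0.604  0.756 -0.075] [0.032 0.023 0.018]
first3 [5.6 4.6 5.2] tau rc*F 0.236 clamp~ 36.5
```

Call:
move_arm([
  [-0.6,0,0],
  [-1.3,0,0.1],
  [-1.9,0,0.1],
], twist=[1,2,3])

```text
time_s: 37.75
tcp_pos: [0.5827, 0.0086, 0.146]
orientation: [-0.59, 0.807, -0.001, -0.0]
force: [2.9, -6.6, -1.1]
grip_width: 0.172
```

```bash
python3 -c "
from h import *
tq();avg(3)
im=env.grab_frame('wrist');save('y_w',im[100:400,100:460])"
```

```text
t 37.75 tcp [0.5827 0.0086 0.146 ] r 35.9 azim 164.1 yaw -107.7 Ftool [ 5.4 -4.7  1.1] tau_resist 0.199 w 15.1 q6 1.78
t 37.9 Ftool [ 4.93 -4.29  0.66] sd [0.49 0.14 0.4 ] T [ 0.666  0.769 -0.062] [0.018 0.019 0.037]
first3 [5.  5.5 4.3] tau rc*F 0.227 clamp~ 33.4
```

View pics/y_w.png

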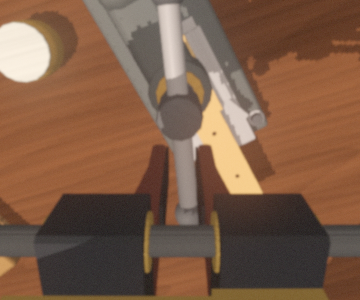

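The moving reading gives about 0.27 N m, or roughly 50 N clamp, close to the 6 N target push. Letting go and lifting clear.

Call:
move_arm([
  [0,0,0],
  [0,0,0],
  [0,0,0],
  [0,0,-10],
  [0,0,-35],
  [0,0,-65],
  [0,0,-90],
  [0,0,-100],
], twist=[0,0,0,0,0,0,0,0], claw=40)

```text
time_s: 38.75
tcp_pos: [0.5837, 0.0096, 0.2492]
orientation: [-0.59, 0.807, -0.001, 0.002]
force: [0.9, -0.2, 0.3]
grip_width: 0.46
```

```bash
python3 -c "
from h import *
for i in range(4): im=env.grab_frame('wrist')
save('z_w',im)
tq()
P=at_z('wrist',[[1,1]],.1)
im=env.grab_frame('top');save('z_t',cv2.resize(im[145:265,215:375],None,fx=5,fy=5,interpolation=2))"
```

```text
t 38.95 tcp [0.5816 0.0097 0.2451] r 37.2 azim 163.0 yaw -107.6 Ftool [-0.6 -0.   0.3] tau_resist -0.023 w 39.9 q6 1.78
```

View pics/z_w.png

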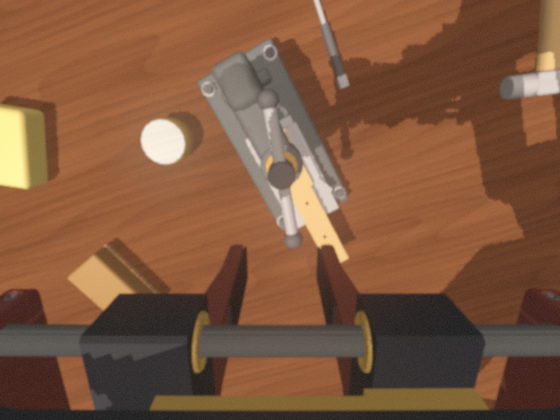

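View pics/z_t.png

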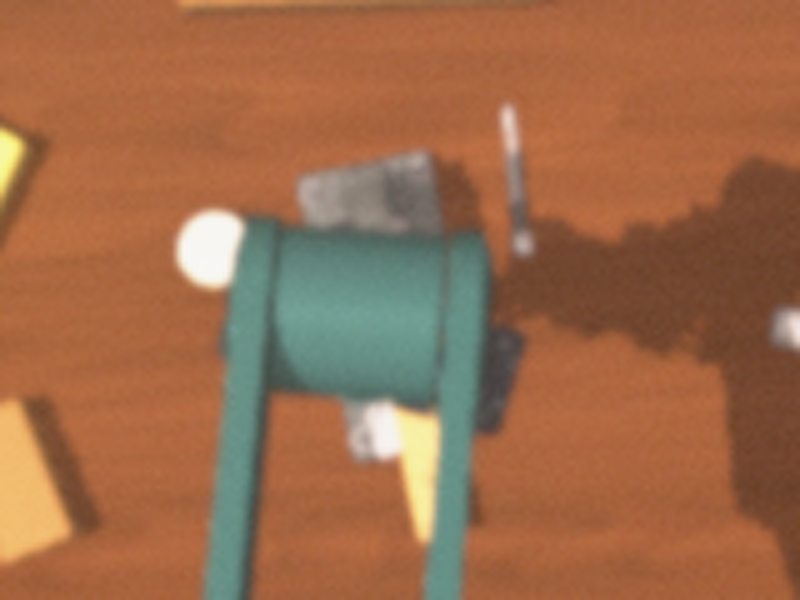

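```bash
python3 -c "
from h import *
im=env.grab_frame('wrist'); save('zz',cv2.resize(im[140:280,240:380],None,fx=4,fy=4,interpolation=2)); tq()"
```

```text
t 39.05 tcp [0.5811 0.0096 0.2443] r 37.7 azim 163.3 yaw -107.6 Ftool [ 0.1 -0.3  0.1] tau_resist 0.004 w 40.3 q6 1.78
```

View pics/zz.png

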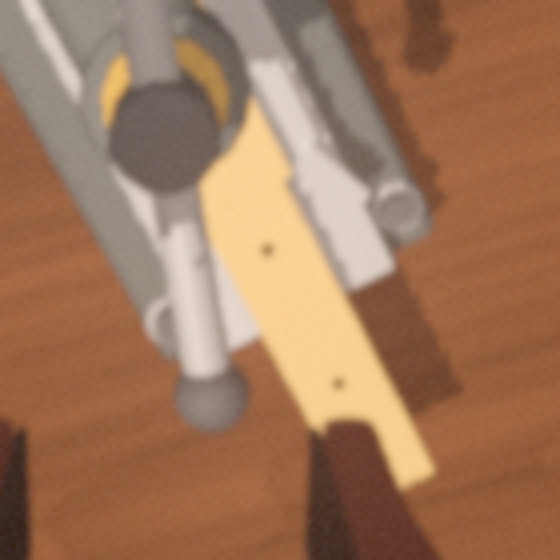

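```bash
python3 -c "
from h import *
f=lambda L:np.array(L)/4.+[240,140]
bed=at_z('wrist',f([[393,270],[235,348]]),.03)[:,:2]
bar=at_z('wrist',f([[433,470],[405,487],[292,185],[267,250],[338,384]]),.039)[:,:2]
e=bed[0]-bed[1]; e/=np.linalg.norm(e)
h=bar[3]-bar[4]; h/=np.linalg.norm(h); print('bar yaw by holes',np.degrees(np.arctan2(h[1],h[0])))
for y in (10.3,10.8):
    a=np.radians(y);x=np.array([np.cos(a),np.sin(a)]);n=np.array([-x[1],x[0]])
    C=np.array([.6172,-.0012])
    print('bed',((bed-C)@np.c_[x,n]*1000).round(1).tolist()); print('bar',((bar-C)@np.c_[x,n]*1000).round(1).tolist())
"
```

```text
bar yaw by holes 10.461947917314083
bed [[-97.2, -32.0], [-97.2, 24.2]]
bar [[-162.0, -14.6], [-163.3, -4.0], [-55.1, -16.0], [-69.9, -0.2], [-120.2, -0.3]]
bed [[-97.4, -31.1], [-97.0, 25.1]]
bar [[-162.2, -13.2], [-163.4, -2.6], [-55.3, -15.5], [-69.9, 0.5], [-120.2, 0.8]]
```

The bar's narrow end is 65.3 mm in front of the bed edge (65 when home). It is centred to about 0.5 mm and aligned with the channel. Handing in.

```bash
python3 -c "
from h import *
print(env.job_done()); print(env.get_obs()['time_s'])"
```

```text
the job is handed in; nothing more can be done
None
the job is handed in; nothing more can be done
```

The end bar is in the jig against the stop and clamped. I handed the job in at about 39 s of the 72 s allowed; no verdict was reported.

- **Loading:** I slid the bar in along the channel, wide end first. It met the stop at about 4.5 N (limit 30 N), and I let go of it there.
- **Clamping:** I turned the T-handle clockwise about 425° in two holds, stopping about 22° after the bite.
- **Clamp force:** I estimate 45–50 N. It is inferred from the push needed to turn the handle: about 5 to 5.4 N tangential, against 2.7 N running free. Readings scatter by about ±8 N. A simpler estimate from averaged readings after I stopped turning gave 33–36 N. Both are between the 20 N and 90 N limits, but I could not measure the force directly after letting go.
- **Last picture check:** The bar's narrow end was 65.3 mm in front of the bed edge (65 mm when fully home). It was centred to about 0.5 mm and within about 0.5° of the channel. The gripper was lifted clear with contact forces near zero.
- **Bystanders:** None looked moved in the pictures, though I did not measure their positions again at the end.

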